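# Check the lemon tarts with the infrared thermometer, then unmould them

## Task

Three lemon tarts stand on the baking sheet; two or all of them are still in their rings. First take the infrared thermometer and read the tarts one after another from left to right: point the lens slanting steeply down (about 50 degrees below level) at the middle of the tart from roughly 13 cm away and hold it still there for two full seconds. Then lay the thermometer back in its cradle the way it lay. After that free the tarts that are in rings (lowered over the unmoulding stand, a ring slides down and its loose base is pushed up with the tart), set all three tarts upright on their bases on the wire cooling rack, and put the empty rings back on the baking sheet, lying flat and right way up. Do not tip a tart over, and leave the mug and the salt shaker alone. A ring with its tart may get knocked a little aside while you work.

Things in the scene. Friction and masses are not known exactly. Their poses are not given: they have to be found in the camera images.
- ring_a: Left-hand (largest y) tart ring (None if absent): plain steel ring, 68 mm outside, 62 mm inside, 26 mm high, 0.09 kg, open at both ends but for a flat inner flange at its bottom edge, 3 mm thick, that leaves a 47 mm hole; the tart's loose base lies on that flange. Stands on the baking sheet. Origin: centre of its underside; z up. Grip it across the outside, from above.
- tart_a: Left lemon tart on its loose base disc (57 mm across, 3 mm thick, one piece with the tart). A cylinder 54 mm across, 21.5 mm high with its disc, 0.11 kg. In its ring its top is 2 mm below the ring's edge and the gap round it is too narrow for fingers; if ring_a is absent it stands free on the sheet. Origin: centre of the disc's underside; z up.
- top_a (a point): centre of the yellow top of tart_a, 20 mm above its origin: the spot to aim at
- ring_b: Middle tart ring (None if absent): plain steel ring, 68 mm outside, 62 mm inside, 26 mm high, 0.09 kg, open at both ends but for a flat inner flange at its bottom edge, 3 mm thick, that leaves a 47 mm hole; the tart's loose base lies on that flange. Stands on the baking sheet. Origin: centre of its underside; z up. Grip it across the outside, from above.
- tart_b: Middle lemon tart on its loose base disc (57 mm across, 3 mm thick, one piece with the tart). A cylinder 54 mm across, 21.5 mm high with its disc, 0.11 kg. In its ring its top is 2 mm below the ring's edge and the gap round it is too narrow for fingers; if ring_b is absent it stands free on the sheet. Origin: centre of the disc's underside; z up.
- top_b (a point): centre of the yellow top of tart_b, 20 mm above its origin: the spot to aim at
- ring_c: Right-hand (smallest y) tart ring (None if absent): plain steel ring, 68 mm outside, 62 mm inside, 26 mm high, 0.09 kg, open at both ends but for a flat inner flange at its bottom edge, 3 mm thick, that leaves a 47 mm hole; the tart's loose base lies on that flange. Stands on the baking sheet. Origin: centre of its underside; z up. Grip it across the outside, from above.
- tart_c: Right lemon tart on its loose base disc (57 mm across, 3 mm thick, one piece with the tart). A cylinder 54 mm across, 21.5 mm high with its disc, 0.11 kg. In its ring its top is 2 mm below the ring's edge and the gap round it is too narrow for fingers; if ring_c is absent it stands free on the sheet. Origin: centre of the disc's underside; z up.
- top_c (a point): centre of the yellow top of tart_c, 20 mm above its origin: the spot to aim at
- thermometer: White stick infrared thermometer, 155 mm long, 0.14 kg: straight handle 28 mm wide, 26 mm deep, from x = -0.045 to 0.065 in its own frame; at the -x end a round head, 25 mm thick, bends 30 degrees down and carries the black lens. Origin: handle's underside; x back along the handle, z up through the display. Grip from above across its width at x = 0.015.
- lens (a point): the lens, at (-0.086, 0, -0.014) in the thermometer's frame. This point's own z axis is the line of sight, out of the lens: with the handle level it looks 30 degrees below the horizontal, so tip the handle nose-down by some 20 degrees to look down at 50
- cradle: Grey cradle of the thermometer, fixed in a run: foot plate 130 x 56 x 8 mm and two U saddles 78 mm apart (at x = -0.024 and 0.054), 14 mm thick, open at the top; saddle floors 45 mm high, cheeks up to 58 mm, 34 mm apart and flared. Origin: underside, below the seat; its x runs as the thermometer's does when it lies in the cradle, lens end at -x
- cradle_seat (a point): where the thermometer's origin is when it lies in the cradle: 45 mm above the cradle's origin
- stand: Unmoulding stand, fixed in a run: upright post 38 mm in diameter with a flat black head, on a round steel foot 92 mm across, 6 mm thick. Origin: centre of the underside. A ring lowered over the post slides down to the foot, while the loose base with its tart stays on the head, free once the ring's top edge is below the head
- stand_top (a point): centre of the stand's flat head, 55 mm above the stand's origin
- rack: wire cooling rack, 220 mm (its x) by 120 mm (its y), top 16 mm above the worktop, carries things like a plain flat top; fixed in a run. Origin: centre of the underside
- rack_top (a point): centre of the rack's top, 16 mm above its origin
- sheet: flat dark baking sheet, 200 mm (its x) by 440 mm (its y), 3 mm thick, fixed in a run, with a low turned-up lip on each short end; carries the rings. Origin: centre of the underside
- mug: mug that stands by, not part of the job
- shaker: salt shaker that stands by, not part of the job

How it is judged (in metres and radians):
On the way, in this order (a step that is already met when the one before it is completed fails the run):
1. the thermometer is held still, aimed at the centre of the left tart, for 2 s (z of top_a in the frame of lens between 0.08 and 0.2 m and x of top_a in the frame of lens between -0.013 and 0.013 m and y of top_a in the frame of lens between -0.013 and 0.013 m and angle between lens's own z axis and vertical above 2.27 rad and linear speed of thermometer below 0.02 m/s and distance between tart_a and ring_a below 0.012 m), for 2 s.
2. the thermometer is held still, aimed at the centre of the middle tart, for 2 s (z of top_b in the frame of lens between 0.08 and 0.2 m and x of top_b in the frame of lens between -0.013 and 0.013 m and y of top_b in the frame of lens between -0.013 and 0.013 m and angle between lens's own z axis and vertical above 2.27 rad and linear speed of thermometer below 0.02 m/s and distance between tart_b and ring_b below 0.012 m), for 2 s.
3. the thermometer is held still, aimed at the centre of the right tart, for 2 s (z of top_c in the frame of lens between 0.08 and 0.2 m and x of top_c in the frame of lens between -0.013 and 0.013 m and y of top_c in the frame of lens between -0.013 and 0.013 m and angle between lens's own z axis and vertical above 2.27 rad and linear speed of thermometer below 0.02 m/s and distance between tart_c and ring_c below 0.012 m), for 2 s.
4. the thermometer lies released in its cradle and every tart is still on the sheet, in its ring if it has one (distance between thermometer and cradle_seat below 0.015 m and angle between the x axis of thermometer and the x axis of cradle, either way round below 0.15 rad and angle between thermometer's own z axis and vertical below 0.15 rad and linear speed of thermometer below 0.02 m/s and contact force between thermometer and the fingers below 0.1 N and distance between tart_a and ring_a below 0.012 m and distance between tart_b and ring_b below 0.012 m and distance between tart_c and ring_c below 0.012 m and z of each of tart_a, tart_b, tart_c in the frame of sheet below 0.015 m), for 0.3 s.
At the end, for the whole second after the job is handed in: Every tart stands upright on the rack (centre 12 mm or more inside its edges, tilt under 0.1 rad), every ring lies flat, right way up, centre over the baking sheet, and the thermometer lies in its cradle (within 15 mm, 0.15 rad); all released, at rest (distance between thermometer and cradle_seat below 0.015 m and angle between the x axis of thermometer and the x axis of cradle, either way round below 0.15 rad and angle between thermometer's own z axis and vertical below 0.15 rad and linear speed of each of thermometer, tart_a, ring_a, tart_b, ring_b, tart_c, ring_c below 0.02 m/s and contact force between thermometer and the fingers below 0.1 N and x of tart_a in the frame of rack_top between -0.098 and 0.098 m and y of tart_a in the frame of rack_top between -0.048 and 0.048 m and z of tart_a in the frame of rack_top between -0.004 and 0.005 m and angle between each of tart_a, tart_b, tart_c's own z axis and vertical below 0.1 rad and x of ring_a in the frame of sheet between -0.1 and 0.1 m and y of ring_a in the frame of sheet between -0.22 and 0.22 m and z of ring_a in the frame of sheet between -0.003 and 0.008 m and angle between each of ring_a, ring_b, ring_c's own z axis and vertical below 0.12 rad and x of tart_b in the frame of rack_top between -0.098 and 0.098 m and y of tart_b in the frame of rack_top between -0.048 and 0.048 m and z of tart_b in the frame of rack_top between -0.004 and 0.005 m and x of ring_b in the frame of sheet between -0.1 and 0.1 m and y of ring_b in the frame of sheet between -0.22 and 0.22 m and z of ring_b in the frame of sheet between -0.003 and 0.008 m and x of tart_c in the frame of rack_top between -0.098 and 0.098 m and y of tart_c in the frame of rack_top between -0.048 and 0.048 m and z of tart_c in the frame of rack_top between -0.004 and 0.005 m and x of ring_c in the frame of sheet between -0.1 and 0.1 m and y of ring_c in the frame of sheet between -0.22 and 0.22 m and z of ring_c in the frame of sheet between -0.003 and 0.008 m); the robot touches nothing.
It fails at once if a tart is tipped more than 35 degrees (angle between any of tart_a, tart_b, tart_c's own z axis and vertical above 0.61 rad).
It fails at once if the mug or the salt shaker is moved more than 3 cm (distance of any of mug, shaker from where it was at the start of the episode above 0.03 m).
Of ring_a, ring_b, ring_c only 2 to 3 are there at a start; the rules pass over those that are not, and their reading is None.
At some moment in a run one of ring_a, ring_b, ring_c may be knocked a few centimetres aside while the robot is not near it.
It also fails if it takes over 210 s, if anything falls off the work surface, if the arm or the gripper's body presses on something with over 40 N, if the wrist force passes 120 N, or if a joint passes its speed limit or range.

## Robot

A 6-joint arm with a two-finger parallel gripper is mounted at the origin on the work surface; the furniture and walls round the work are solid. World frame = base frame: x ahead of the robot, y to its left, z up, the work surface at z = 0. Lengths are in m, angles in degrees, forces in N, time in s.
With the tool pointing down it reaches from about 0.35 to 0.875 m from the base axis. Payload 4.2 kg.
Tool frame: the origin (TCP) lies midway between the tips of the shut fingers; the grasp point (between the pads) lies 19 mm behind it; z points along the fingers, y is the line along which they close (so a half turn about z gives the same grasp; the last joint's range is limited). The gripper opens to 85 mm and grips with 20 to 120 N. Pads are 22 mm wide; open, the fingers measure 114 mm over their backs; the gripper's body (76 mm by 85 mm) begins 54 mm behind the grasp point. The pads swing forward as they close: fully open they stand 13 mm farther back than shut.
Start: joints at [78.014, 22.042, 0.453, 0, -68.411, -14.817], TCP at [0.282, 0.558, 0.231] pointing down, gripper open.
Joint ranges: [-179.83, 179.83], [-69.29, 118.12], [-61.27, 80.66], [-181.25, 117.63], [-171.15, -9.14], [-177.46, 177.46]. Speed limits (degrees/s): [159.86, 159.86, 180, 180, 180, 180].

## Interface

Orientations are given as a 3x3 rotation matrix whose columns are the frame's x, y, z axes.
In Python, from bench import sensors, vision, r gives the robot as it stands. The module is installed in compiled form; this text tells all that it offers.
- The arm moves only by the tool move_arm, never from a script. Its argument "moves" is one flat list of numbers, 6 for each row, row after row: the shift along the tool's x, y, z in m, then the turn, a rotation vector about the tool's x, y, z in rad. In form: [x, y, z, wx, wy, wz, x, y, z, wx, wy, wz, ...]. A call has 1 to 5 rows; each row is the pose to reach, as a shift and turn from the pose commanded when the call began, along the tool's axes at that moment; what a row does not reach only later rows make up. A row lasts 1/8 s, in which the tool goes at most 62.5 mm and 10.7 degrees, less where a joint would pass 70% of its speed; a pose out of reach is approached as far as the arm can. A call with a gripper value outside its range is refused whole. "fingers" is the opening, from -1 (shut) to 1 (fully open), set as the call begins (left out, the last holds). The fingers move at their own pace and stop on an object; "squeeze" is the grip in N (left out, the last holds). Time passes only in rows, so rows that repeat a pose let the fingers close. It gives the time, the measured TCP pose, the force, the opening and the grip force at its end, in the units of the state.
- sensors.get_obs(): the state, without advancing time (a new reading comes with each control period).
- vision.snapshot(name): name is "scene" or "top" or "wrist"; returns a dict with "frame" (400x640x3 uint8, red, green, blue), "mtx" (3x3 intrinsics, pixels), "eye" and "orientation" of the camera in the world; the wrist camera has in their place "mount" (4x4, takes a point from camera to tool coordinates, whose origin is the TCP and whose axes are the flange's). Camera axes: x right, y up, looking along -z (the intrinsics and any distortion apply to the point x, -y, -z); pixel columns grow to the right and rows downward; lengths in m; the calibration is good to about 2 mm. A picture is of the moment at which its call begins: read the wrist's pose just before it. There is no depth.
- r.job_done(): hands the job in; it is judged then, once.
The state is a dict: "time_s": time; "joints": joint angles; "qd": joint speeds; "effort": joint torques, N m; "ee_pos": TCP position; "ee_rot": TCP orientation; "contact_force": force on the tool from outside, world axes, zero at the start; "ft_torque": the same for the moment, N m; "gripper_width": finger opening in m; "grip_force": force on a finger pad.
Only numpy, scipy, OpenCV 4.12 (cv2) and the standard library are available. Lean on these libraries where they do the work, as an engineer would, in place of code of your own. Each camera call takes 0.05 s, during which the arm holds its last target. There are 200 camera calls.

## Working session

There is one attempt and no reset: what is moved stays moved. The work goes in short steps, Python scripts to look and compute and a tool call to move; the robot and the scene stay as the last step left them, time stands still between calls to the robot, and variables do not carry over. Pictures are saved under pics/ and viewed, at most 14 in all, crops included, and the job is handed in when it is done.

Besides the shell and the picture viewer there is one more tool, called by a JSON object that holds its "api" and its "payload". move_arm: Moves the arm, as the interface text tells. Its arguments: {"type":"object","properties":{"moves":{"type":"array"},"fingers":{"type":"number"},"squeeze":{"type":"number"}},"required":["moves"]}

```bash
mkdir -p pics; cat > h.py <<'E'
import numpy as np, cv2
from bench import sensors, vision, r
def snap(n,save=None):
    o=sensors.get_obs(); s=vision.snapshot(n)
    if save: cv2.imwrite('pics/'+save,s['frame'][:,:,::-1])
    if n=='wrist':
        T=np.eye(4);T[:3,:3]=o['ee_rot'];T[:3,3]=o['ee_pos'];M=T@np.array(s['mount'])
        s['eye']=M[:3,3];s['orientation']=M[:3,:3]
    return s
def pix(s,u,v,z):
    K=np.array(s['mtx']);d=np.linalg.inv(K)@[u,v,1];d=np.array(s['orientation'])@[d[0],-d[1],-d[2]]
    e=np.array(s['eye']);return e+d*(z-e[2])/d[2]
def proj(s,p):
    c=np.array(s['orientation']).T@(np.array(p)-s['eye']);q=np.array(s['mtx'])@[c[0],-c[1],-c[2]];return q[:2]/q[2]
E
python3 - <<'E'
from h import *
for n in('scene','top'):
    s=snap(n,n+'0.png');print(n,{k:np.round(v,4).tolist() for k,v in s.items() if k!='frame' and not isinstance(v,str)})
print(sensors.get_obs())
E
```

```text
scene {'mtx': [[385.9277, 0.0, 324.4348], [0.0, 385.9277, 204.384], [0.0, 0.0, 1.0]], 'eye': [-0.5413, 0.4202, 0.7332], 'orientation': [[-0.4405, 0.5009, -0.7451], [-0.8977, -0.236, 0.372], [0.0105, 0.8327, 0.5536]]}
top {'mtx': [[368.3788, 0.0, 316.0195], [0.0, 368.3788, 195.8977], [0.0, 0.0, 1.0]], 'eye': [0.1647, -0.0382, 1.1137], 'orientation': [[0.0006, 0.9791, -0.2035], [-1.0, 0.0003, -0.0013], [-0.0012, 0.2035, 0.9791]]}
{'time_s': 0.1, 'joints': array([ 7.80130359e+01,  2.20879316e+01,  3.89446690e-01, -2.48275331e-02,
       -6.84110337e+01, -1.48179331e+01]), 'qd': array([-0.09288554, -0.07146204,  0.2257688 ,  0.19462715,  0.04378254,
        0.04796798]), 'effort': array([ 1.01908731e-04, -3.93319738e+01,  1.88929850e+01,  4.19791862e+00,
       -2.57888241e-03,  6.03045208e-06]), 'ee_pos': array([0.28158769, 0.55740809, 0.23032819]), 'ee_rot': array([[ 8.92475232e-01, -4.51095703e-01, -7.91120273e-04],
       [-4.51096386e-01, -8.92473451e-01, -1.78606506e-03],
       [ 9.96324358e-05,  1.95089033e-03, -9.99998092e-01]]), 'contact_force': array([ 0.17926871, -0.34350391, -0.37244542]), 'ft_torque': array([ 0.01706637, -0.0095722 , -0.02098994]), 'grip_force': 0.0, 'gripper_width': 0.08544846420577931}
```

View pics/top0.png

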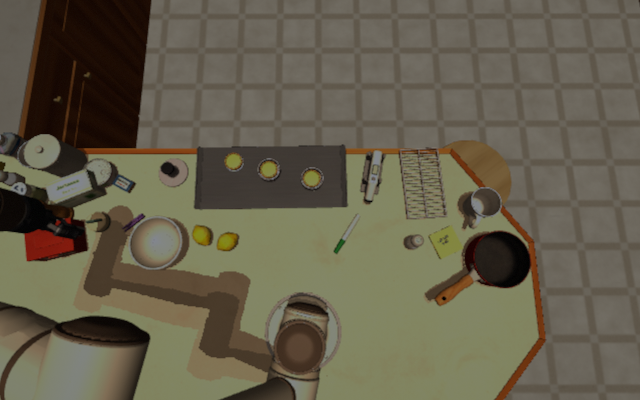

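View pics/scene0.png

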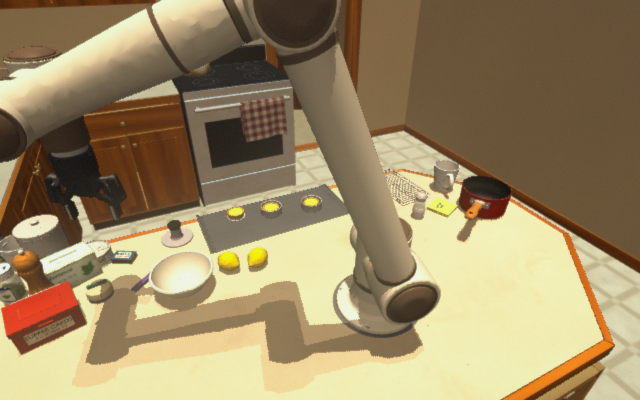

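The top view shows the stand at (172,173), tarts at (233,162), (269,170) and (312,178), the thermometer near (372,177), the rack at (423,183), the shaker at (414,241) and the mug at (484,203). Next I'll enlarge two crops.

```bash
python3 - <<'E'
from h import *
s=snap('top')
f=s['frame'][:,:,::-1]
def en(c,k): return cv2.convertScaleAbs(cv2.resize(c,None,fx=k,fy=k,interpolation=cv2.INTER_CUBIC),alpha=1.8,beta=15)
a=en(f[140:215,150:350],4); b=en(f[140:225,345:465],4)
b=cv2.copyMakeBorder(b[:,:],0,0,0,800-b.shape[1],0)
b2=en(f[145:205,200:245],0+5)
cv2.imwrite('pics/c0.png',cv2.resize(np.vstack([a[:260],b[:340]]),(800,600)))
for n,(u,v) in dict(stand=(172,167),a=(233,162),b=(269,170),c=(312,178),t=(372,177)).items(): print(n,pix(s,u,v,.025))
E
```

```text
stand [0.48146222 0.40547445 0.025     ]
a [0.49748517 0.21889092 0.025     ]
b [0.47198621 0.10737862 0.025     ]
c [ 0.44673173 -0.02443541  0.025     ]
t [ 0.44992764 -0.20745617  0.025     ]
```

View pics/c0.png

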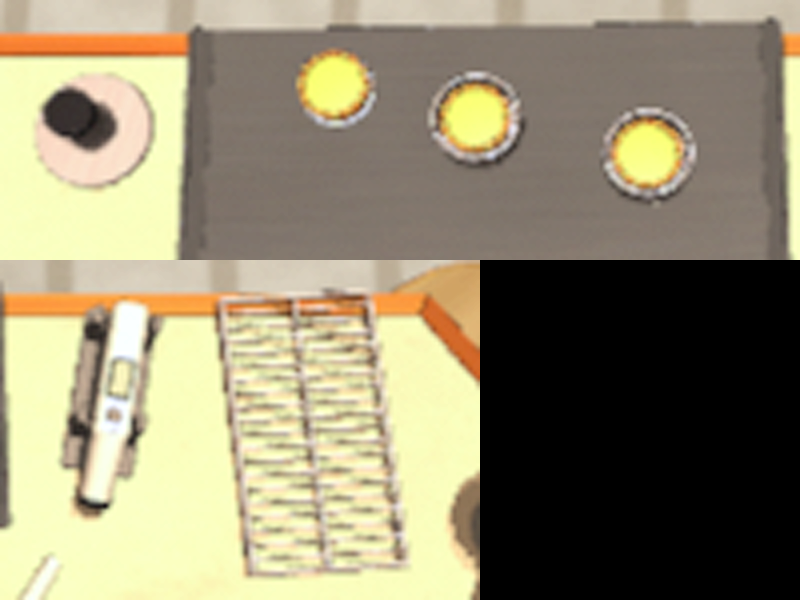

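The enlarged crops show that tart a is free (only its disc is visible, centre crop (335,86)). Tarts b (475,117) and c (648,153) are in rings. The thermometer's black lens is toward the robot, at crop (95,500). The stand's foot is at (94,130) and its head at (70,112).

```bash
cat >> h.py <<'E'
from scipy.spatial.transform import Rotation as Ro
def rel(p,R):
    o=sensors.get_obs();R0=np.array(o['ee_rot']);d=R0.T@(np.array(p)-o['ee_pos']);w=Ro.from_matrix(R0.T@R).as_rotvec()
    n=max(np.linalg.norm(d)/.0625,np.degrees(np.linalg.norm(w))/10.7)
    print('t%.2f'%o['time_s'],'pos',np.round(o['ee_pos'],4),'w',round(o['gripper_width'],4),'REL',np.round(np.r_[d,w],4).tolist(),'rows %.1f'%n)
def down(yaw):  # tool down, tool x at yaw deg
    a=np.radians(yaw);c,s=np.cos(a),np.sin(a)
    return np.array([[c,s,0],[s,-c,0],[0,0,-1.]])
E
python3 - <<'E'
from h import *
s=snap('top')
A=lambda U,V,z:np.round(pix(s,(U+.5)/4-.5+150,(V+.5)/4-.5+140,z),4)
B=lambda U,V,z:np.round(pix(s,(U+.5)/4-.5+345,(V-260+.5)/4-.5+140,z),4)
print('stand',A(94,130,.006),A(70,112,.055))
print('tarts',A(335,86,.023),A(475,117,.026),A(648,153,.026))
t1,t2=B(131,305,.071),B(97,490,.071);print('therm',t1,t2,np.degrees(np.arctan2(*(t1-t2)[1::-1])),B(119,378,.071))
q=[B(*x,.016) for x in((220,300),(370,293),(405,565),(250,573))];print('rack',q,np.mean(q,0))
print('sheet',A(192,30,.003),A(778,22,.003))
m=snap('wrist');print({k:np.round(v,4).tolist() for k,v in m.items() if k in('mtx','mount')})
rel([.42,-.2,.3],down(-8))
E
```

```text
stand [0.4704 0.4084 0.006 ] [0.4708 0.4076 0.055 ]
tarts [0.5009 0.2183 0.023 ] [0.4753 0.1093 0.026 ] [ 0.4469 -0.0233  0.026 ]
therm [ 0.5179 -0.2187  0.071 ] [ 0.3779 -0.1895  0.071 ] -11.78136269779787 [ 0.4617 -0.208   0.071 ]
rack [array([ 0.5406, -0.2978,  0.016 ]), array([ 0.5464, -0.4153,  0.016 ]), array([ 0.3316, -0.4274,  0.016 ]), array([ 0.3255, -0.3105,  0.016 ])] [ 0.436025 -0.36275   0.016   ]
sheet [0.5533 0.3385 0.003 ] [ 0.56   -0.1257  0.003 ]
{'mtx': [[352.0111, 0.0, 317.0568], [0.0, 352.0111, 199.7374], [0.0, 0.0, 1.0]], 'mount': [[0.0006, 0.9617, 0.2743, 0.0701], [1.0, -0.0005, -0.0004, 0.0002], [-0.0003, 0.2743, -0.9617, -0.143], [0.0, 0.0, 0.0, 1.0]]}
t0.25 pos [0.2817 0.5576 0.2308] w 0.0853 REL [0.4651, 0.6139, -0.0686, 0.001, 0.0001, -0.3282] rows 12.4
```

{"api": "move_arm", "payload": {"moves": [0.188,0.248,-0.028,0,0,0,0.188,0.248,-0.028,0,0,0,0.188,0.248,-0.028,0,0,0,0.188,0.248,-0.028,0,0,0,0.188,0.248,-0.028,0,0,0], "fingers": 1, "squeeze": 40}}

```text
time_s: 0.88
ee_pos: [0.3377, 0.2497, 0.2596]
ee_rot: [[0.893, -0.45, 0.0], [-0.45, -0.893, 0.0], [0.0, -0.001, -1.0]]
contact_force: [0.9, 0.3, 0.9]
gripper_width: 0.0855
grip_force: 0.0
```

{"api": "move_arm", "payload": {"moves": [0.188,0.248,-0.028,0,0,0,0.188,0.248,-0.028,0,0,0,0.188,0.248,-0.028,0,0,0,0.188,0.248,-0.028,0,0,0,0.188,0.248,-0.028,0,0,0]}}

```text
time_s: 1.5
ee_pos: [0.3936, -0.0564, 0.288]
ee_rot: [[0.893, -0.45, 0.002], [-0.45, -0.893, 0.0], [0.001, -0.001, -1.0]]
contact_force: [1.1, 0.6, 0.2]
gripper_width: 0.0856
grip_force: 0.0
```

{"api": "move_arm", "payload": {"moves": [0.089,0.118,-0.013,0,0,-0.328,0.089,0.118,-0.013,0,0,-0.328,0.089,0.118,-0.013,0,0,-0.328,0.089,0.118,-0.013,0,0,-0.328,0.089,0.118,-0.013,0,0,-0.328]}}

```text
time_s: 2.12
ee_pos: [0.4196, -0.1998, 0.3]
ee_rot: [[0.99, -0.14, -0.001], [-0.14, -0.99, 0.0], [-0.001, -0.0, -1.0]]
contact_force: [0.9, 0.4, -0.2]
gripper_width: 0.0852
grip_force: 0.0
```

```bash
python3 - <<'E'
from h import *
s=snap('wrist')
cv2.imwrite('pics/w1.png',cv2.convertScaleAbs(s['frame'][:,:,::-1],alpha=1.5,beta=10))
print(s['eye'],sensors.get_obs()['joints']);rel([.42,-.2,.3],down(-8))
E
```

```text
[ 0.48892934 -0.210113    0.44292514] [-5.29377188e+00  3.45108266e+00 -1.40090685e+01 -1.98776162e-02
 -7.25593285e+01  8.73152101e+01]
t2.17 pos [ 0.4197 -0.1993  0.3002] w 0.0853 REL [0.0004, 0.0007, 0.0002, -0.0003, 0.0004, 0.0003] rows 0.0
```

View pics/w1.png

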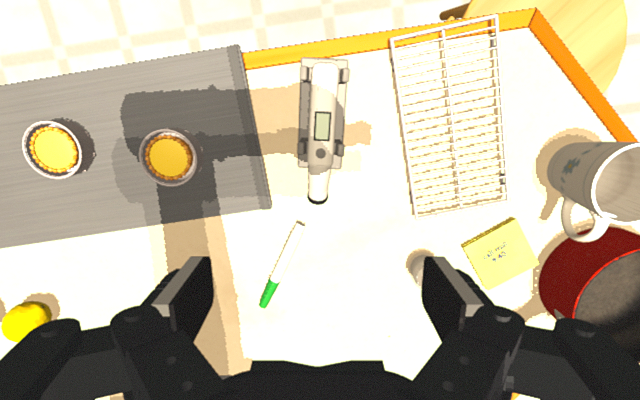

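The wrist view shows the thermometer in its cradle from (324,60) to its lens at (317,198), with saddles near v=73 and v=160. The rack's corners are about (390,38), (497,18), (505,198) and (413,214), and rings c and b are at (168,157) and (52,150). I'll enlarge the thermometer for grasp accuracy.

```bash
python3 - <<'E'
from h import *
s=snap('wrist');f=s['frame'][:,:,::-1]
a=cv2.resize(f[40:190,270:370],None,fx=4,fy=4,interpolation=cv2.INTER_CUBIC)
b=cv2.resize(f[40:190,270:370],None,fx=4,fy=4,interpolation=cv2.INTER_CUBIC)
a=cv2.convertScaleAbs(a,alpha=.9);b=cv2.resize(f[100:215,130:230],None,fx=4,fy=5.217,interpolation=cv2.INTER_CUBIC)
cv2.imwrite('pics/w2.png',np.hstack([a,b]))
E
```

```text
(no output)
```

View pics/w2.png

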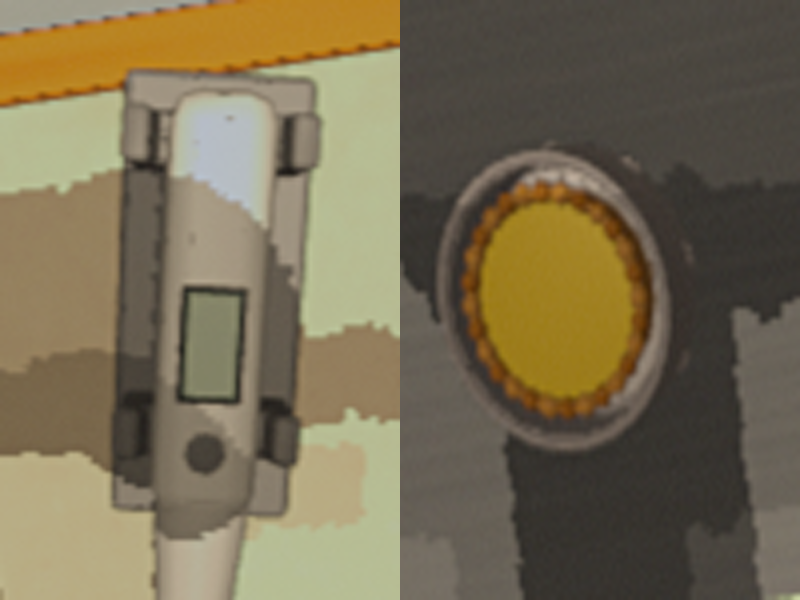

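The crop shows the handle's top face from (222,92) to (200,505). The saddle cheek tops are centred at (141,138), (300,143), (131,432) and (280,438). Tart c's top is at (562,295) in the right half.

```bash
python3 - <<'E'
from h import *
s=snap('wrist')
A=lambda U,V,z:pix(s,(U+.5)/4-.5+270,(V+.5)/4-.5+40,z)
w=[A(*q,.058) for q in((141,138),(300,143),(131,432),(280,438))]
F=(w[0]+w[1])/2;N=(w[2]+w[3])/2;d=F-N
print('far',F,'near',N,'sep',np.linalg.norm(d),'yaw',np.degrees(np.arctan2(d[1],d[0])))
u=d/np.linalg.norm(d);print('seat from saddles',N+u*.024,(F-u*.054))
b,f=A(222,92,.066),A(200,505,.066);e=b-f
print('handle',b,f,np.linalg.norm(e),'yaw',np.degrees(np.arctan2(e[1],e[0])),'origin from back',b-u*.065,f+u*.045)
ins=lambda U,V,z:pix(s,(U-400+.5)/4-.5+130,(V+.5)/5.217-.5+100,z)
print('tart c',ins(562,295,.026),'ring c',ins(555,298,.029))
print('b',pix(s,55.,149.,.026))
q=[pix(s,*x,.016) for x in((390,38),(497,18),(505,198),(413,214))];print('rack',q,np.mean(q,0))
E
```

```text
far [ 0.51212196 -0.22031626  0.058     ] near [ 0.43737261 -0.20626827  0.058     ] sep 0.07605794523516145 yaw -10.643712780588698
seat from saddles [ 0.46095969 -0.2107011   0.058     ] [ 0.45905105 -0.2103424   0.058     ]
handle [ 0.52297773 -0.221959    0.066     ] [ 0.41987018 -0.20229212  0.066     ] 0.10496643601164544 yaw -10.798956445493978 origin from back [ 0.45909607 -0.20995342  0.066     ] [ 0.46409594 -0.21060368  0.066     ]
tart c [ 0.44862663 -0.02680906  0.026     ] ring c [ 0.44853552 -0.02589808  0.029     ]
b [0.47564592 0.10612518 0.026     ]
rack [array([ 0.54302296, -0.2987427 ,  0.016     ]), array([ 0.54703422, -0.41697935,  0.016     ]), array([ 0.33799807, -0.42725986,  0.016     ]), array([ 0.33269403, -0.31106499,  0.016     ])] [ 0.44018732 -0.36351173  0.016     ]
```

```bash
python3 - <<'E'
from h import *
rel([.4748,-.2133,.11],down(-10.7));rel([.4748,-.2133,.041],down(-10.7))
E
```

```text
t2.27 pos [ 0.4199 -0.1989  0.3004] w 0.0857 REL [0.0564, 0.0068, 0.1904, -0.0002, -0.0002, 0.0487] rows 3.2
t2.27 pos [ 0.4199 -0.1989  0.3004] w 0.0857 REL [0.0564, 0.0068, 0.2594, -0.0002, -0.0002, 0.0487] rows 4.2
```

{"api": "move_arm", "payload": {"moves": [0.056,0.007,0.02,0,0,0.048,0.056,0.007,0.08,0,0,0.048,0.056,0.007,0.14,0,0,0.048,0.056,0.007,0.18,0,0,0.048,0.056,0.007,0.19,0,0,0.048], "fingers": 1}}

```text
time_s: 2.9
ee_pos: [0.473, -0.2133, 0.1082]
ee_rot: [[0.983, -0.185, -0.005], [-0.185, -0.983, 0.001], [-0.005, 0.0, -1.0]]
contact_force: [-0.2, 0.9, 0.5]
gripper_width: 0.0854
grip_force: 0.0
```

{"api": "move_arm", "payload": {"moves": [0,0,0.02,0,0,0,0,0,0.045,0,0,0,0,0,0.065,0,0,0,0,0,0.069,0,0,0,0,0,0.069,0,0,0]}}

```text
time_s: 3.52
ee_pos: [0.4756, -0.2145, 0.0426]
ee_rot: [[0.983, -0.186, 0.002], [-0.186, -0.983, -0.001], [0.002, 0.0, -1.0]]
contact_force: [0.3, -0.0, 0.8]
gripper_width: 0.0853
grip_force: 0.0
```

{"api": "move_arm", "payload": {"moves": [0,0,0,0,0,0,0,0,0,0,0,0,0,0,0,0,0,0,0,0,0,0,0,0,0,0,0,0,0,0], "fingers": -1}}

```text
time_s: 4.15
ee_pos: [0.4748, -0.2146, 0.0418]
ee_rot: [[0.982, -0.187, 0.001], [-0.187, -0.982, -0.0], [0.001, 0.0, -1.0]]
contact_force: [0.2, 2.2, 4.8]
gripper_width: 0.0273
grip_force: 40.4
```

{"api": "move_arm", "payload": {"moves": [0,0,0,0,0,0,0,0,0,0,0,0,0,0,0,0,0,0,0,0,0,0,0,0]}}

```text
time_s: 4.65
ee_pos: [0.4749, -0.2146, 0.0418]
ee_rot: [[0.982, -0.186, 0.001], [-0.186, -0.982, -0.0], [0.001, 0.0, -1.0]]
contact_force: [-0.3, 1.8, 5.3]
gripper_width: 0.0276
grip_force: 40.5
```

{"api": "move_arm", "payload": {"moves": [0,0,-0.03,0,0,0,0,0,-0.08,0,0,0,0,0,-0.13,0,0,0,0,0,-0.16,0,0,0,0,0,-0.16,0,0,0]}}

```text
time_s: 5.28
ee_pos: [0.4754, -0.2148, 0.2031]
ee_rot: [[0.982, -0.187, 0.005], [-0.187, -0.982, -0.001], [0.005, -0.0, -1.0]]
contact_force: [-0.5, 0.8, -2.5]
gripper_width: 0.0274
grip_force: 39.8
```

```bash
cat >> h.py <<'E'
def tarts(s,z=.025):
    f=s['frame'];h=cv2.cvtColor(f,cv2.COLOR_RGB2HSV)
    m=cv2.inRange(h,(22,120,50),(34,255,255));n,l,st,c=cv2.connectedComponentsWithStats(m)
    out=[]
    for i in range(1,n):
        if st[i,4]>40:
            p=pix(s,*c[i],z)
            if .33<p[0]<.6 and -.48<p[1]<.5: out.append((np.round(p[:2],4).tolist(),int(st[i,4])))
    return sorted(out,key=lambda a:-a[0][1])
LT=np.array([-.101,0,.0108]);LD=np.array([-.866,0,.5])
def aim(t,yaw=-10.7,z=.0245,phi=20,d=.13,dz=0):
    R=down(yaw)@Ro.from_euler('y',phi,degrees=True).as_matrix()
    p=np.array([t[0],t[1],z])-d*R@LD-R@LT+[0,0,dz];rel(p,R);print('tcp',np.round(p,3));return p,R
E
python3 - <<'E'
from h import *
s=snap('top');print(tarts(s))
aim((.501,.218),z=.023)
E
```

```text
[([0.502, 0.2189], 180), ([0.4764, 0.1103], 170)]
t5.33 pos [ 0.4741 -0.2144  0.201 ] w 0.0271 REL [0.1202, -0.43, 0.0342, -0.0005, 0.3487, -0.0017] rows 7.2
tcp [0.673 0.186 0.167]
```

{"api": "move_arm", "payload": {"moves": [0.016,-0.057,0,0,0,0,0.033,-0.118,0,0,0,0,0.05,-0.178,0,0,0,0,0.067,-0.238,0,0,0,0,0.084,-0.298,0,0,0,0]}}

```text
time_s: 5.95
ee_pos: [0.6118, 0.0637, 0.1982]
ee_rot: [[0.982, -0.187, -0.005], [-0.187, -0.982, -0.001], [-0.005, 0.002, -1.0]]
contact_force: [-0.0, -0.5, -1.6]
gripper_width: 0.0272
grip_force: 39.9
```

{"api": "move_arm", "payload": {"moves": [0.012,-0.044,0.01,0,0.1,0,0.024,-0.088,0.02,0,0.2,0,0.032,-0.12,0.03,0,0.3,0,0.036,-0.132,0.034,0,0.349,0,0.036,-0.132,0.034,0,0.349,0]}}

```text
time_s: 6.58
ee_pos: [0.6699, 0.1846, 0.1627]
ee_rot: [[0.926, -0.185, 0.329], [-0.173, -0.983, -0.067], [0.336, 0.006, -0.942]]
contact_force: [-1.2, 0.4, -1.2]
gripper_width: 0.0276
grip_force: 40.0
```

```bash
python3 - <<'E'
from h import *
aim((.5015,.2185),z=.023)
s=snap('top');print(tarts(s),sensors.get_obs()['joints'].round())
w=snap('wrist');a=cv2.convertScaleAbs(w['frame'][:,:,::-1],alpha=1.4)
cv2.imwrite('pics/a1.png',np.hstack([cv2.resize(a,(400,250)),cv2.resize(cv2.convertScaleAbs(s['frame'][130:230,180:340,::-1],alpha=1.6),(400,250))]))
E
```

```text
t6.58 pos [0.6699 0.1846 0.1627] w 0.0276 REL [0.0043, -0.002, -0.0033, 0.0052, 0.0068, 0.0023] rows 0.1
tcp [0.673 0.186 0.167]
[([0.5015, 0.2184], 169), ([0.4764, 0.1102], 169), ([0.4512, -0.0219], 148)] [ 34.  24. -17.  23. -37.  28.]
```

View pics/a1.png

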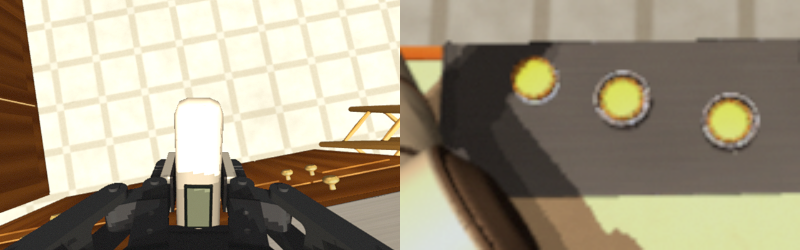

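The pictures show the handle straight in the grip, its back end at (320,160) in full-size wrist pixels, and all three tarts undisturbed. I'll make a fine correction and then hold.

{"api": "move_arm", "payload": {"moves": [0.003,-0.002,-0.003,0.004,0.005,0.002,0.003,-0.002,-0.003,0.004,0.005,0.002,0.003,-0.002,-0.003,0.004,0.005,0.002,0.003,-0.002,-0.003,0.004,0.005,0.002,0.003,-0.002,-0.003,0.004,0.005,0.002]}}

```text
time_s: 7.3
ee_pos: [0.6745, 0.1866, 0.1712]
ee_rot: [[0.921, -0.187, 0.341], [-0.177, -0.982, -0.061], [0.347, -0.004, -0.938]]
contact_force: [-0.2, 0.3, -1.9]
gripper_width: 0.0269
grip_force: 40.0
```

{"api": "move_arm", "payload": {"moves": [0,0,0,0,0,0,0,0,0,0,0,0,0,0,0,0,0,0,0,0,0,0,0,0,0,0,0,0,0,0]}}

```text
time_s: 7.92
ee_pos: [0.6746, 0.1867, 0.1712]
ee_rot: [[0.921, -0.187, 0.341], [-0.177, -0.982, -0.061], [0.347, -0.004, -0.938]]
contact_force: [-0.5, -0.5, -2.3]
gripper_width: 0.0273
grip_force: 40.0
```

{"api": "move_arm", "payload": {"moves": [0,0,0,0,0,0,0,0,0,0,0,0,0,0,0,0,0,0,0,0,0,0,0,0,0,0,0,0,0,0]}}

```text
time_s: 8.55
ee_pos: [0.6746, 0.1867, 0.1712]
ee_rot: [[0.921, -0.187, 0.341], [-0.177, -0.982, -0.061], [0.347, -0.004, -0.938]]
contact_force: [0.1, -0.3, -1.7]
gripper_width: 0.0275
grip_force: 40.0
```

{"api": "move_arm", "payload": {"moves": [0,0,0,0,0,0,0,0,0,0,0,0,0,0,0,0,0,0,0,0,0,0,0,0,0,0,0,0,0,0]}}

```text
time_s: 9.18
ee_pos: [0.6746, 0.1867, 0.1712]
ee_rot: [[0.921, -0.187, 0.341], [-0.177, -0.982, -0.061], [0.347, -0.004, -0.938]]
contact_force: [-0.3, 0.5, -1.8]
gripper_width: 0.0276
grip_force: 40.0
```

```bash
python3 - <<'E'
from h import *
w=snap('wrist');o=sensors.get_obs()
print('pred back end',proj(w,np.array(o['ee_pos'])+np.array(o['ee_rot'])@[.05,0,-.029]))
s=snap('top');print(tarts(s))
aim((.5015,.2185),z=.023)
aim((.476,.1087),z=.026)
E
```

```text
pred back end [315.71311762 163.40741128]
[([0.5018, 0.2188], 171), ([0.4763, 0.1103], 170), ([0.4498, -0.0215], 157)]
t9.28 pos [0.6746 0.1867 0.1712] w 0.0274 REL [-0.0025, 0.0009, 0.0032, -0.0036, -0.0049, -0.0029] rows 0.1
tcp [0.673 0.186 0.167]
t9.28 pos [0.6746 0.1867 0.1712] w 0.0274 REL [-0.0055, 0.1136, -0.0016, -0.0036, -0.0049, -0.0029] rows 1.8
tcp [0.648 0.076 0.17 ]
```

{"api": "move_arm", "payload": {"moves": [0,0,0,0,0,0,0,0,0,0,0,0,0,0,0,0,0,0,0,0,0,0,0,0,0,0,0,0,0,0]}}

```text
time_s: 9.9
ee_pos: [0.6746, 0.1867, 0.1711]
ee_rot: [[0.921, -0.187, 0.341], [-0.177, -0.982, -0.061], [0.347, -0.004, -0.938]]
contact_force: [-0.4, -0.5, -1.2]
gripper_width: 0.0277
grip_force: 40.0
```

{"api": "move_arm", "payload": {"moves": [-0.002,0.04,0,0,0,0,-0.004,0.08,0,0,0,0,-0.0055,0.11,-0.0015,-0.003,-0.005,-0.003,-0.0055,0.1135,-0.0015,-0.003,-0.005,-0.003,-0.0055,0.1135,-0.0015,-0.003,-0.005,-0.003]}}

```text
time_s: 10.52
ee_pos: [0.6482, 0.0765, 0.1706]
ee_rot: [[0.923, -0.185, 0.337], [-0.175, -0.983, -0.063], [0.343, -0.001, -0.939]]
contact_force: [0.4, 0.5, -1.8]
gripper_width: 0.0273
grip_force: 40.1
```

{"api": "move_arm", "payload": {"moves": [0,0,0,0,0,0,0,0,0,0,0,0,0,0,0,0,0,0,0,0,0,0,0,0,0,0,0,0,0,0]}}

```text
time_s: 11.15
ee_pos: [0.6477, 0.0763, 0.1701]
ee_rot: [[0.923, -0.185, 0.336], [-0.174, -0.983, -0.063], [0.342, -0.001, -0.94]]
contact_force: [0.3, 0.5, -1.0]
gripper_width: 0.0272
grip_force: 40.1
```

```bash
python3 - <<'E'
from h import *
s=snap('top');print(tarts(s))
aim((.476,.1087),z=.026)
aim((.449,-.024),z=.026)
E
```

```text
[([0.4762, 0.1098], 165), ([0.4496, -0.0217], 157)]
t11.20 pos [0.6478 0.0763 0.1702] w 0.0273 REL [0.0, 0.0001, -0.0001, -0.0007, 0.0, 0.0001] rows 0.0
tcp [0.648 0.076 0.17 ]
t11.20 pos [0.6478 0.0763 0.1702] w 0.0273 REL [-0.0018, 0.1355, -0.0009, -0.0007, 0.0, 0.0001] rows 2.2
tcp [ 0.621 -0.056  0.17 ]
```

Aim is on target. I'll hold about 2.2 s more, then move to c.

{"api": "move_arm", "payload": {"moves": [0,0,0,0,0,0,0,0,0,0,0,0,0,0,0,0,0,0,0,0,0,0,0,0,0,0,0,0,0,0]}}

```text
time_s: 11.82
ee_pos: [0.6477, 0.0762, 0.1701]
ee_rot: [[0.923, -0.185, 0.336], [-0.175, -0.983, -0.063], [0.342, -0.001, -0.94]]
contact_force: [0.1, 0.3, -1.4]
gripper_width: 0.0276
grip_force: 40.1
```

{"api": "move_arm", "payload": {"moves": [0,0,0,0,0,0,0,0,0,0,0,0,0,0,0,0,0,0,0,0,0,0,0,0,0,0,0,0,0,0]}}

```text
time_s: 12.45
ee_pos: [0.6477, 0.0763, 0.1702]
ee_rot: [[0.923, -0.185, 0.336], [-0.174, -0.983, -0.063], [0.342, -0.001, -0.94]]
contact_force: [-0.6, 0.3, -1.1]
gripper_width: 0.0275
grip_force: 40.1
```

{"api": "move_arm", "payload": {"moves": [0,0,0,0,0,0,0,0,0,0,0,0,0,0,0,0,0,0,0,0,0,0,0,0,0,0,0,0,0,0]}}

```text
time_s: 13.08
ee_pos: [0.6477, 0.0763, 0.1701]
ee_rot: [[0.923, -0.185, 0.336], [-0.174, -0.983, -0.063], [0.342, -0.001, -0.94]]
contact_force: [-0.8, 0.6, -1.5]
gripper_width: 0.0274
grip_force: 40.1
```

```bash
python3 - <<'E'
from h import *
s=snap('top');print(tarts(s))
s=snap('scene');print(tarts(s))
E
```

```text
[([0.476, 0.1098], 166), ([0.4498, -0.0215], 157)]
[([0.4759, 0.1093], 95), ([0.4497, -0.0152], 59)]
```

{"api": "move_arm", "payload": {"moves": [-0.0005,0.04,0,0,0,0,-0.001,0.08,0,0,0,0,-0.0015,0.12,-0.001,0,0,0,-0.002,0.1355,-0.001,0,0,0,-0.002,0.1355,-0.001,0,0,0]}}

```text
time_s: 13.8
ee_pos: [0.6202, -0.0575, 0.1705]
ee_rot: [[0.923, -0.187, 0.336], [-0.176, -0.982, -0.063], [0.342, -0.001, -0.94]]
contact_force: [0.5, 0.7, -1.7]
gripper_width: 0.0277
grip_force: 40.1
```

{"api": "move_arm", "payload": {"moves": [0,0,0,0,0,0,0,0,0,0,0,0,0,0,0,0,0,0,0,0,0,0,0,0,0,0,0,0,0,0]}}

```text
time_s: 14.42
ee_pos: [0.6205, -0.0563, 0.1703]
ee_rot: [[0.923, -0.185, 0.336], [-0.174, -0.983, -0.063], [0.342, -0.001, -0.94]]
contact_force: [-0.3, -0.4, -1.9]
gripper_width: 0.0272
grip_force: 40.1
```

```bash
python3 - <<'E'
from h import *
s=snap('top');print(tarts(s))
s=snap('scene');print(tarts(s))
aim((.449,-.024),z=.026)
E
```

```text
[([0.4505, -0.0219], 149)]
[([0.4992, 0.22], 103), ([0.4496, -0.0161], 62)]
t14.53 pos [ 0.6204 -0.0564  0.1703] w 0.0271 REL [0.0003, -0.0, 0.0002, -0.0007, 0.0001, 0.0001] rows 0.0
tcp [ 0.621 -0.056  0.17 ]
```

{"api": "move_arm", "payload": {"moves": [0,0,0,0,0,0,0,0,0,0,0,0,0,0,0,0,0,0,0,0,0,0,0,0,0,0,0,0,0,0]}}

```text
time_s: 15.15
ee_pos: [0.6204, -0.0565, 0.1703]
ee_rot: [[0.923, -0.185, 0.336], [-0.174, -0.983, -0.063], [0.342, -0.001, -0.94]]
contact_force: [-0.5, -0.9, -1.2]
gripper_width: 0.0274
grip_force: 40.1
```

{"api": "move_arm", "payload": {"moves": [0,0,0,0,0,0,0,0,0,0,0,0,0,0,0,0,0,0,0,0,0,0,0,0,0,0,0,0,0,0]}}

```text
time_s: 15.78
ee_pos: [0.6204, -0.0565, 0.1703]
ee_rot: [[0.923, -0.185, 0.336], [-0.174, -0.983, -0.063], [0.342, -0.001, -0.94]]
contact_force: [0.2, 0.4, -0.3]
gripper_width: 0.0272
grip_force: 40.1
```

{"api": "move_arm", "payload": {"moves": [0,0,0,0,0,0,0,0,0,0,0,0,0,0,0,0,0,0,0,0,0,0,0,0,0,0,0,0,0,0]}}

```text
time_s: 16.4
ee_pos: [0.6204, -0.0565, 0.1703]
ee_rot: [[0.923, -0.185, 0.336], [-0.174, -0.983, -0.063], [0.342, -0.001, -0.94]]
contact_force: [0.7, -0.8, -1.8]
gripper_width: 0.0271
grip_force: 40.1
```

```bash
python3 - <<'E'
from h import *
s=snap('top');print(tarts(s))
rel([.4749,-.2146,.15],down(-10.75))
E
```

```text
[([0.4506, -0.0219], 150)]
t16.45 pos [ 0.6204 -0.0565  0.1703] w 0.0276 REL [-0.1137, 0.1824, -0.0199, -0.0008, -0.349, 0.001] rows 3.5
```

{"api": "move_arm", "payload": {"moves": [-0.025,0.04,-0.01,0,-0.1,0,-0.05,0.08,-0.02,0,-0.2,0,-0.08,0.128,-0.02,0,-0.3,0,-0.105,0.165,-0.02,-0.001,-0.349,0.001,-0.114,0.182,-0.02,-0.001,-0.349,0.001]}}

```text
time_s: 17.08
ee_pos: [0.4738, -0.2156, 0.1495]
ee_rot: [[0.982, -0.189, -0.0], [-0.189, -0.982, -0.0], [-0.0, 0.0, -1.0]]
contact_force: [-0.4, -0.2, -1.3]
gripper_width: 0.0273
grip_force: 40.2
```

{"api": "move_arm", "payload": {"moves": [0,0,0,0,0,0,0,0,0,0,0,0,0,0,0,0,0,0]}}

```text
time_s: 17.45
ee_pos: [0.4755, -0.2134, 0.1504]
ee_rot: [[0.983, -0.185, 0.001], [-0.185, -0.983, -0.0], [0.001, 0.0, -1.0]]
contact_force: [-0.0, 1.0, -1.0]
gripper_width: 0.0273
grip_force: 40.2
```

```bash
python3 - <<'E'
from h import *
rel([.4749,-.2146,.0425],down(-10.75))
E
```

```text
t17.45 pos [ 0.4755 -0.2134  0.1504] w 0.0273 REL [-0.0005, 0.0013, 0.1079, 0.0002, -0.0012, 0.0015] rows 1.7
```

{"api": "move_arm", "payload": {"moves": [-0.0005,0.001,0.04,0,0,0,-0.0005,0.001,0.07,0,0,0,-0.0005,0.001,0.09,0,0,0,-0.0005,0.001,0.1,0,0,0,-0.0005,0.001,0.108,0,0,0]}}

```text
time_s: 18.08
ee_pos: [0.4748, -0.2148, 0.0421]
ee_rot: [[0.983, -0.186, 0.001], [-0.186, -0.983, -0.001], [0.001, 0.0, -1.0]]
contact_force: [0.6, 1.2, 0.6]
gripper_width: 0.028
grip_force: 40.4
```

{"api": "move_arm", "payload": {"moves": [0,0,0,0,0,0,0,0,0,0,0,0]}}

```text
time_s: 18.32
ee_pos: [0.4748, -0.2149, 0.0425]
ee_rot: [[0.983, -0.186, 0.002], [-0.186, -0.983, -0.0], [0.002, -0.0, -1.0]]
contact_force: [1.6, 1.7, -1.9]
gripper_width: 0.0272
grip_force: 40.1
```

{"api": "move_arm", "payload": {"moves": [0,0,0,0,0,0,0,0,0,0,0,0,0,0,0,0,0,0,0,0,0,0,0,0,0,0,0,0,0,0], "fingers": 1}}

```text
time_s: 18.95
ee_pos: [0.474, -0.2151, 0.0421]
ee_rot: [[0.982, -0.187, 0.0], [-0.187, -0.982, -0.0], [0.0, 0.0, -1.0]]
contact_force: [-0.1, -0.1, -0.9]
gripper_width: 0.0852
grip_force: 0.0
```

{"api": "move_arm", "payload": {"moves": [0,0,-0.03,0,0,0,0,0,-0.08,0,0,0,0,0,-0.14,0,0,0,0,0,-0.2,0,0,0,0,0,-0.23,0,0,0]}}

```text
time_s: 19.58
ee_pos: [0.4749, -0.2153, 0.2761]
ee_rot: [[0.982, -0.186, 0.006], [-0.186, -0.982, -0.002], [0.006, 0.0, -1.0]]
contact_force: [0.8, 0.6, -0.6]
gripper_width: 0.0858
grip_force: 0.0
```

```bash
python3 - <<'E'
from h import *
s=snap('top');f=s['frame'][140:220,140:460,::-1]
print(tarts(s))
w=snap('wrist')
cv2.imwrite('pics/r1.png',np.vstack([cv2.convertScaleAbs(cv2.resize(f,(800,200)),alpha=1.7),cv2.resize(w['frame'][:,:,::-1],(640,400))[:, :] if 0 else cv2.copyMakeBorder(w['frame'][:,:,::-1],0,0,0,160,0)]))
rel([.501,.218,.15],down(-90))
E
```

```text
[([0.5019, 0.2191], 176), ([0.4762, 0.1101], 172)]
t19.68 pos [ 0.4758 -0.2156  0.2765] w 0.0855 REL [-0.0571, -0.4308, 0.1257, -0.0057, -0.0081, 1.3835] rows 7.4
```

View pics/r1.png

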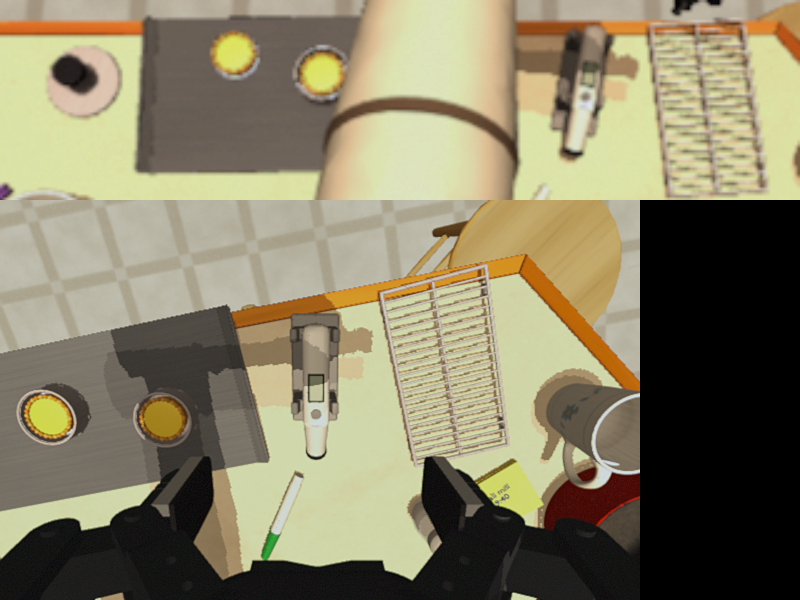

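The thermometer is seated and released, and everything else is undisturbed. Next I'll go above tart a.

```bash
python3 - <<'E'
from h import *
rel([.501,.218,.15],down(3))
s=snap('top');print(pix(s,414,241,.05),pix(s,484,203,.05))
E
```

```text
t19.68 pos [ 0.4758 -0.2156  0.2765] w 0.0855 REL [-0.0571, -0.4308, 0.1257, 0.0018, -0.009, -0.2396] rows 7.2
[ 0.25344453 -0.31853425  0.05      ] [ 0.36466104 -0.5299198   0.05      ]
```

{"api": "move_arm", "payload": {"moves": [-0.008,-0.06,0.01,0,0,0,-0.016,-0.12,0.02,0,0,0,-0.024,-0.18,0.03,0,0,0,-0.032,-0.24,0.04,0,0,0,-0.04,-0.3,0.04,0,0,0]}}

```text
time_s: 20.35
ee_pos: [0.489, 0.0886, 0.2294]
ee_rot: [[0.982, -0.187, -0.005], [-0.187, -0.982, -0.002], [-0.004, 0.003, -1.0]]
contact_force: [0.7, 0.3, 1.2]
gripper_width: 0.0855
grip_force: 0.0
```

{"api": "move_arm", "payload": {"moves": [-0.007,-0.05,0.03,0,-0.004,-0.12,-0.014,-0.11,0.06,0.002,-0.008,-0.24,-0.017,-0.131,0.083,0.002,-0.008,-0.24,-0.017,-0.131,0.085,0.002,-0.008,-0.24,-0.017,-0.131,0.085,0.002,-0.008,-0.24]}}

```text
time_s: 20.98
ee_pos: [0.498, 0.2182, 0.1462]
ee_rot: [[0.999, 0.052, -0.009], [0.052, -0.999, 0.001], [-0.009, -0.001, -1.0]]
contact_force: [0.6, -0.2, 0.1]
gripper_width: 0.0854
grip_force: 0.0
```

```bash
python3 - <<'E'
from h import *
w=snap('wrist');print(tarts(w,.023),tarts(snap('top'),.023))
cv2.imwrite('pics/a2.png',w['frame'][:,:,::-1])
rel([.501,.218,.05],down(3))
E
```

```text
[([0.5641, 0.4333], 70), ([0.5044, 0.2176], 2567), ([0.4753, 0.1055], 2404), ([0.5646, 0.0326], 68), ([0.4473, -0.0271], 2250)] [([0.4775, 0.1107], 167), ([0.4519, -0.0217], 146)]
t21.07 pos [0.4987 0.2182 0.1475] w 0.0857 REL [0.003, 0.0006, 0.0975, -0.0031, 0.007, -0.0011] rows 1.6
```

View pics/a2.png

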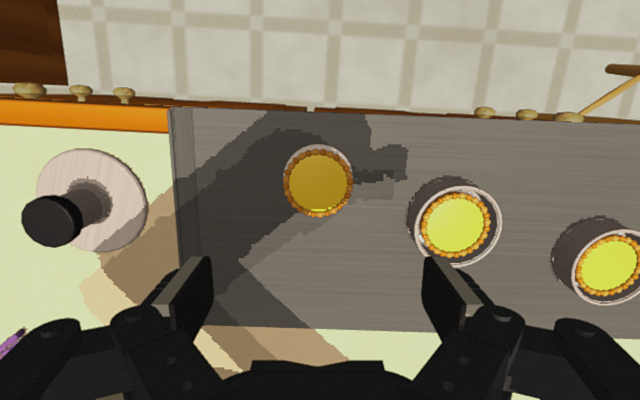

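Tart a's top is centred at (318,182). The stand head is at about (52,221) and its foot at about (91,200). Rings b (454,226) and c (607,266) are unmoved.

```bash
python3 - <<'E'
from h import *
w=snap('wrist');print(pix(w,318,182,.023),'stand',pix(w,52,221,.055),pix(w,91.5,200.5,.006))
rel([.503,.2178,.05],down(3));rel([.503,.2178,.004],down(3))
E
```

```text
[0.50579764 0.21758636 0.023     ] stand [0.4751027  0.40511363 0.055     ] [0.47570544 0.40726494 0.006     ]
t21.12 pos [0.4988 0.2182 0.1478] w 0.0854 REL [0.0049, 0.0009, 0.0977, -0.0035, 0.0066, -0.0014] rows 1.6
t21.12 pos [0.4988 0.2182 0.1478] w 0.0854 REL [0.0052, 0.0011, 0.1437, -0.0035, 0.0066, -0.0014] rows 2.3
```

{"api": "move_arm", "payload": {"moves": [0.006,0.001,0.05,-0.003,0.006,0,0.006,0.001,0.1,-0.003,0.006,0,0.006,0.001,0.13,-0.003,0.006,0,0.006,0.001,0.143,-0.003,0.006,0,0.006,0.001,0.143,-0.003,0.006,0]}}

```text
time_s: 21.75
ee_pos: [0.5037, 0.2184, 0.0041]
ee_rot: [[0.999, 0.052, -0.002], [0.052, -0.999, -0.0], [-0.002, 0.0, -1.0]]
contact_force: [0.1, 0.5, 0.4]
gripper_width: 0.0856
grip_force: 0.0
```

{"api": "move_arm", "payload": {"moves": [0,0,0,0,0,0,0,0,0,0,0,0,0,0,0,0,0,0,0,0,0,0,0,0,0,0,0,0,0,0], "fingers": -1, "squeeze": 30}}

```text
time_s: 22.38
ee_pos: [0.5042, 0.2193, 0.0056]
ee_rot: [[0.999, 0.053, 0.001], [0.053, -0.999, 0.001], [0.001, -0.001, -1.0]]
contact_force: [-0.3, -0.6, 6.3]
gripper_width: 0.0527
grip_force: 31.2
```

```bash
python3 - <<'E'
from h import *
o=sensors.get_obs();print(o['contact_force'],o['ft_torque'],o['grip_force'])
rel([.503,.2178,.15],down(3))
E
```

```text
[-0.33802478 -0.64531215  6.28466679] [-0.21473408  0.22342629  0.00678214] 31.16224229335785
t22.38 pos [0.5042 0.2193 0.0056] w 0.0527 REL [-0.0012, 0.0012, -0.1444, -0.0011, -0.0008, 0.0005] rows 2.3
```

{"api": "move_arm", "payload": {"moves": [0,0,-0.02,0,0,0,0,0,-0.06,0,0,0,0,0,-0.11,0,0,0,0,0,-0.13,0,0,0,0,0,-0.13,0,0,0]}}

```text
time_s: 23.0
ee_pos: [0.5042, 0.2193, 0.1358]
ee_rot: [[0.999, 0.052, 0.002], [0.052, -0.999, 0.003], [0.002, -0.003, -1.0]]
contact_force: [0.0, -0.4, -1.4]
gripper_width: 0.0524
grip_force: 32.3
```

{"api": "move_arm", "payload": {"moves": [-0.003,0.04,0,0,0,0,-0.006,0.095,0,0,0,0,-0.01,0.15,0,0,0,0,-0.015,0.205,0,0,0,0,-0.02,0.26,0,0,0,0]}}

```text
time_s: 23.62
ee_pos: [0.4958, -0.0437, 0.1324]
ee_rot: [[0.999, 0.052, -0.005], [0.052, -0.999, -0.001], [-0.005, 0.0, -1.0]]
contact_force: [2.1, -1.0, -1.8]
gripper_width: 0.0532
grip_force: 32.3
```

{"api": "move_arm", "payload": {"moves": [-0.002,0.055,0,0,0,0,-0.004,0.11,0,0,0,0,-0.006,0.165,0,0,0,0,-0.008,0.22,0,0,0,0,-0.008,0.26,0,0,0,0]}}

```text
time_s: 24.25
ee_pos: [0.5014, -0.3038, 0.1318]
ee_rot: [[0.999, 0.05, -0.005], [0.05, -0.999, 0.001], [-0.005, -0.001, -1.0]]
contact_force: [0.2, 0.1, -1.6]
gripper_width: 0.053
grip_force: 32.3
```

```bash
python3 - <<'E'
from h import *
c=np.array([.439,-.363]);a=np.radians(3.2);u=np.array([np.cos(a),np.sin(a)])
for k in(.068,0,-.068):print((c+k*u).round(4))
p=c+.068*u;rel([*p,.1],down(3));rel([*p,.0195],down(3))
w=snap('wrist');q=[proj(w,[*(c+k*u+m*np.array([-u[1],u[0]])),.016]).round(1).tolist() for k,m in((.11,.06),(.11,-.06),(-.11,-.06),(-.11,.06))];print(q)
f=cv2.convertScaleAbs(w['frame'][:,:,::-1],alpha=1.3)
for x in q: cv2.circle(f,(int(x[0]),int(x[1])),3,(0,0,255),1)
cv2.imwrite('pics/k1.png',f)
E
```

```text
[ 0.5069 -0.3592]
[ 0.439 -0.363]
[ 0.3711 -0.3668]
t24.25 pos [ 0.5014 -0.3038  0.1318] w 0.053 REL [0.0029, 0.0557, 0.0318, -0.0014, 0.0049, -0.0019] rows 1.0
t24.25 pos [ 0.5014 -0.3038  0.1318] w 0.053 REL [0.0032, 0.0558, 0.1123, -0.0014, 0.0049, -0.0019] rows 2.0
[[310.2, 135.1], [475.7, 134.3], [446.1, 381.9], [312.7, 382.2]]
```

View pics/k1.png

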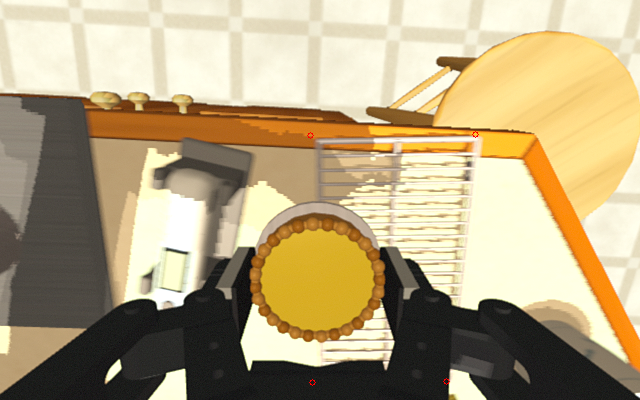

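Tart a is held level in the fingers. The rack corners sit at (318,142) and (480,140), within a few mm of prediction. I'll lower onto the rack.

{"api": "move_arm", "payload": {"moves": [0.003,0.054,0.01,0,0.004,0,0.003,0.057,0.04,0,0.004,0,0.003,0.057,0.075,0,0.004,0,0.003,0.057,0.095,0,0.004,0,0.003,0.057,0.102,0,0.004,0]}}

```text
time_s: 24.92
ee_pos: [0.5067, -0.3578, 0.0289]
ee_rot: [[0.999, 0.052, -0.003], [0.052, -0.999, 0.002], [-0.003, -0.003, -1.0]]
contact_force: [0.2, -0.0, -0.4]
gripper_width: 0.0528
grip_force: 32.5
```

```bash
python3 - <<'E'
from h import *
rel([.506,-.361,.0195],down(3))
E
```

```text
t24.93 pos [ 0.5067 -0.3578  0.0289] w 0.0528 REL [-0.0008, 0.0032, 0.0094, -0.0026, 0.003, -0.0005] rows 0.2
```

{"api": "move_arm", "payload": {"moves": [0,0.003,0.004,0,0.002,0,0,0.003,0.007,0,0.002,0,0,0.003,0.0095,0,0.002,0,0,0.003,0.0095,0,0.002,0,0,0.003,0.0095,0,0.002,0]}}

```text
time_s: 25.55
ee_pos: [0.509, -0.3619, 0.023]
ee_rot: [[0.999, 0.052, 0.005], [0.052, -0.999, -0.0], [0.005, 0.001, -1.0]]
contact_force: [0.3, 0.2, -2.1]
gripper_width: 0.0528
grip_force: 32.5
```

{"api": "move_arm", "payload": {"moves": [0,0,0,0,0,0,0,0,0,0,0,0,0,0,0,0,0,0,0,0,0,0,0,0,0,0,0,0,0,0], "fingers": 1}}

```text
time_s: 26.18
ee_pos: [0.5088, -0.3618, 0.0226]
ee_rot: [[0.999, 0.052, 0.004], [0.052, -0.999, -0.0], [0.004, 0.0, -1.0]]
contact_force: [-0.3, -0.8, -0.0]
gripper_width: 0.0855
grip_force: 0.0
```

{"api": "move_arm", "payload": {"moves": [0,0,-0.03,0,0,0,0,0,-0.07,0,0,0,0,0,-0.12,0,0,0,0,0,-0.13,0,0,0,0,0,-0.13,0,0,0]}}

```text
time_s: 26.8
ee_pos: [0.5083, -0.3618, 0.1532]
ee_rot: [[0.999, 0.052, 0.006], [0.052, -0.999, -0.0], [0.006, 0.001, -1.0]]
contact_force: [0.2, -0.4, 0.4]
gripper_width: 0.0854
grip_force: 0.0
```

```bash
python3 - <<'E'
from h import *
w=snap('wrist');print('wrist',tarts(w,.036));print(tarts(snap('top'),.026))
cv2.imwrite('pics/k2.png',w['frame'][:,:,::-1])
rel([.4755,.107,.14],down(3))
E
```

```text
wrist [([0.5671, -0.1765], 70), ([0.5087, -0.3624], 2640)]
[]
t26.90 pos [ 0.5073 -0.3613  0.151 ] w 0.0856 REL [-0.0075, -0.4693, 0.0116, -0.0015, -0.0018, -0.0003] rows 7.5
```

View pics/k2.png

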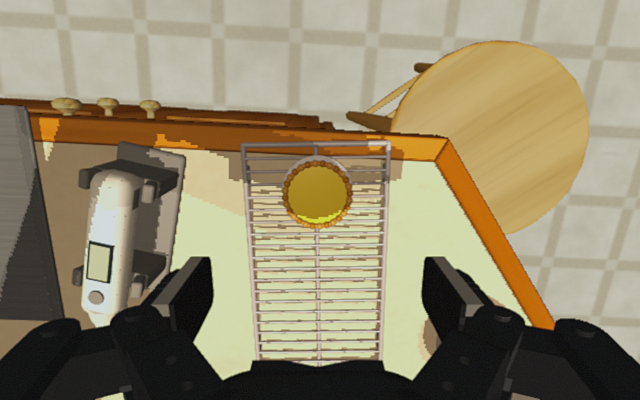

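Tart a stands upright on the rack near the far end, at (317,193). Now ring b.

{"api": "move_arm", "payload": {"moves": [-0.001,-0.055,0,0,0,0,-0.002,-0.11,0,0,0,0,-0.003,-0.165,0,0,0,0,-0.004,-0.22,0,0,0,0,-0.005,-0.28,0,0,0,0]}}

```text
time_s: 27.52
ee_pos: [0.4874, -0.081, 0.1509]
ee_rot: [[0.999, 0.052, 0.001], [0.052, -0.999, -0.001], [0.001, 0.001, -1.0]]
contact_force: [1.7, 0.9, 0.6]
gripper_width: 0.0852
grip_force: 0.0
```

{"api": "move_arm", "payload": {"moves": [-0.001,-0.06,0,0,0,0,-0.002,-0.12,0,0,0,0,-0.002,-0.17,0.01,0,0,0,-0.002,-0.189,0.011,0,0,0,-0.002,-0.189,0.011,0,0,0]}}

```text
time_s: 28.15
ee_pos: [0.4762, 0.1066, 0.1404]
ee_rot: [[0.999, 0.054, 0.002], [0.054, -0.999, -0.001], [0.002, 0.002, -1.0]]
contact_force: [0.3, -0.3, -0.0]
gripper_width: 0.0857
grip_force: 0.0
```

{"api": "move_arm", "payload": {"moves": [0,0,0,0,0,0,0,0,0,0,0,0]}}

```text
time_s: 28.4
ee_pos: [0.4768, 0.1049, 0.1414]
ee_rot: [[0.999, 0.05, 0.004], [0.05, -0.999, -0.0], [0.004, 0.0, -1.0]]
contact_force: [-1.0, 0.1, -0.5]
gripper_width: 0.0852
grip_force: 0.0
```

```bash
python3 - <<'E'
from h import *
w=snap('wrist');t=tarts(w,.026);print('wrist',t);print(tarts(snap('top'),.026))
b=min(t,key=lambda q:abs(q[0][1]-.107))[0]
rel([*b,.005],down(3));rel([.475,.407,.15],down(3))
E
```

```text
wrist [([0.4765, 0.107], 2665), ([0.4487, -0.0243], 2553)]
[([0.4507, -0.0219], 148), ([0.5111, -0.3631], 180)]
t28.50 pos [0.4769 0.1052 0.1415] w 0.0854 REL [-0.0009, -0.0019, 0.1365, 0.0002, -0.0043, -0.0018] rows 2.2
t28.50 pos [0.4769 0.1052 0.1415] w 0.0854 REL [0.0134, -0.3015, -0.0085, 0.0002, -0.0043, -0.0018] rows 4.8
```

{"api": "move_arm", "payload": {"moves": [-0.001,-0.002,0.05,0,-0.004,0,-0.001,-0.002,0.09,0,-0.004,0,-0.001,-0.002,0.125,0,-0.004,0,-0.001,-0.002,0.136,0,-0.004,0,-0.001,-0.002,0.136,0,-0.004,0]}}

```text
time_s: 29.12
ee_pos: [0.4765, 0.1078, 0.0054]
ee_rot: [[0.999, 0.052, -0.0], [0.052, -0.999, -0.001], [-0.0, 0.001, -1.0]]
contact_force: [0.2, 1.1, 0.1]
gripper_width: 0.0857
grip_force: 0.0
```

{"api": "move_arm", "payload": {"moves": [0,0,0,0,0,0,0,0,0,0,0,0,0,0,0,0,0,0,0,0,0,0,0,0,0,0,0,0,0,0], "fingers": -1, "squeeze": 40}}

```text
time_s: 29.75
ee_pos: [0.4773, 0.1085, 0.0075]
ee_rot: [[0.999, 0.053, 0.003], [0.053, -0.999, 0.001], [0.003, -0.001, -1.0]]
contact_force: [-0.5, -0.8, 6.3]
gripper_width: 0.0664
grip_force: 44.0
```

```bash
python3 - <<'E'
from h import *
o=sensors.get_obs();print(o['contact_force'],o['ft_torque'],o['grip_force'])
rel([.475,.407,.14],down(3))
E
```

```text
[-0.45058278 -0.77784098  6.32356813] [-0.42725442  0.20003618 -0.04495983] 43.98099046200514
t29.75 pos [0.4773 0.1085 0.0075] w 0.0664 REL [0.0139, -0.2984, -0.1322, -0.001, -0.0034, 0.0003] rows 5.2
```

{"api": "move_arm", "payload": {"moves": [0,0,-0.02,0,0,0,0,0,-0.06,0,0,0,0,0,-0.11,0,0,0,0,0,-0.135,0,0,0,0,0,-0.135,0,0,0]}}

```text
time_s: 30.38
ee_pos: [0.4773, 0.1089, 0.1432]
ee_rot: [[0.999, 0.052, 0.006], [0.052, -0.999, 0.003], [0.006, -0.003, -1.0]]
contact_force: [0.4, 0.4, -2.2]
gripper_width: 0.0663
grip_force: 45.8
```

{"api": "move_arm", "payload": {"moves": [-0.01,-0.06,0,0,0,0,-0.02,-0.12,0,0,0,0,-0.03,-0.18,0,0,0,0,-0.04,-0.24,0,0,0,0,-0.046,-0.299,0,0,0,0]}}

```text
time_s: 31.0
ee_pos: [0.413, 0.4054, 0.1387]
ee_rot: [[0.999, 0.053, -0.002], [0.053, -0.999, -0.002], [-0.002, 0.002, -1.0]]
contact_force: [0.7, 0.5, -1.3]
gripper_width: 0.0662
grip_force: 46.7
```

{"api": "move_arm", "payload": {"moves": [0,0,0,0,0,0,0,0,0,0,0,0,0,0,0,0,0,0]}}

```text
time_s: 31.38
ee_pos: [0.4145, 0.4027, 0.1396]
ee_rot: [[0.999, 0.051, -0.001], [0.051, -0.999, -0.002], [-0.001, 0.002, -1.0]]
contact_force: [0.0, 0.4, -1.9]
gripper_width: 0.0658
grip_force: 47.0
```

```bash
python3 - <<'E'
from h import *
w=snap('wrist')
cv2.imwrite('pics/s1.png',cv2.convertScaleAbs(w['frame'][:,:,::-1],alpha=1.5,beta=10))
print(proj(w,[.475,.407,.055]),proj(w,[.475,.407,.006]),tarts(snap('top'),.026))
rel([.475,.407,.12],down(3))
E
```

```text
[314.02402519 114.51578065] [314.4580911 111.7880741] [([0.4495, -0.0215], 158), ([0.5111, -0.3629], 181)]
t31.48 pos [0.4149 0.403  0.1402] w 0.066 REL [0.0603, -0.0009, 0.0202, 0.0007, 0.0001, -0.0015] rows 1.0
```

View pics/s1.png

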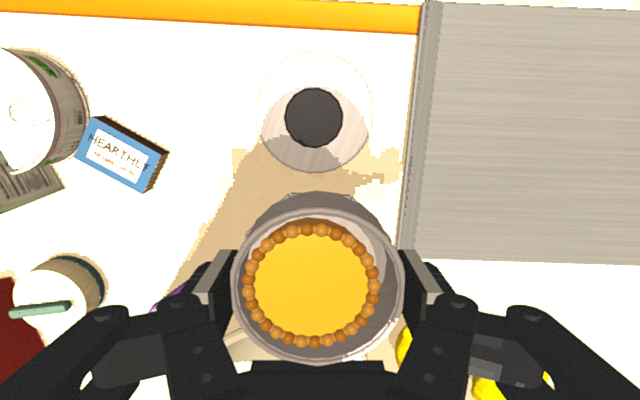

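The stand's head is at (314,117.5) and its foot at about (314,113), within 2 mm of my estimate. The ring rim is centred at about (318,284) and the tart at (312,285).

```bash
python3 - <<'E'
from h import *
w=snap('wrist');o=sensors.get_obs()
R=np.array(o['ee_rot'])
for u,v,dz in((318,284,.0215),(312,285,.0185)):
    p=pix(w,u,v,o['ee_pos'][2]-.0045+.026-(.0215-dz));print(R.T@(p-o['ee_pos']))
print(pix(w,314,117.5,.055),pix(w,314,113,.006))
rel([.4735,.407,.1],down(3))
E
```

```text
[ 0.00151216  0.00118781 -0.02149937]
[-0.00061882 -0.00116853 -0.01850049]
[0.47355599 0.40732548 0.055     ] [0.47451543 0.40775931 0.006     ]
t31.52 pos [0.4149 0.4032 0.1404] w 0.0662 REL [0.0587, -0.0008, 0.0404, 0.0003, -0.0001, -0.0014] rows 1.1
```

{"api": "move_arm", "payload": {"moves": [0.03,0,0,0,0,-0.001,0.05,-0.001,0,0,0,-0.001,0.058,-0.001,0,0,0,-0.001,0.058,-0.001,0,0,0,-0.001,0.058,-0.001,0,0,0,-0.001]}}

```text
time_s: 32.15
ee_pos: [0.4719, 0.408, 0.1404]
ee_rot: [[0.999, 0.053, -0.0], [0.053, -0.999, -0.0], [-0.0, 0.0, -1.0]]
contact_force: [-0.2, 0.6, -2.1]
gripper_width: 0.0661
grip_force: 47.0
```

```bash
python3 - <<'E'
from h import *
rel([.4735,.4073,.1],down(3))
E
```

```text
t32.15 pos [0.4719 0.408  0.1404] w 0.0661 REL [0.0016, 0.0008, 0.0404, 0.0005, 0.0002, 0.001] rows 0.6
```

{"api": "move_arm", "payload": {"moves": [0.001,0.001,0.02,0,0,0,0.001,0.001,0.045,0,0,0,0.001,0.001,0.065,0,0,0,0.001,0.001,0.075,0,0,0,0.001,0.001,0.08,0,0,0]}}

```text
time_s: 32.78
ee_pos: [0.4733, 0.4075, 0.0603]
ee_rot: [[0.999, 0.054, 0.0], [0.054, -0.999, -0.0], [0.0, 0.0, -1.0]]
contact_force: [-0.8, 0.9, -1.3]
gripper_width: 0.0662
grip_force: 47.0
```

{"api": "move_arm", "payload": {"moves": [0,0,0.007,0,0,0,0,0,0.014,0,0,0,0,0,0.021,0,0,0,0,0,0.028,0,0,0,0,0,0.028,0,0,0]}}

```text
time_s: 33.4
ee_pos: [0.4732, 0.4068, 0.0315]
ee_rot: [[0.999, 0.053, -0.001], [0.053, -0.999, -0.002], [-0.001, 0.002, -1.0]]
contact_force: [0.3, -0.1, -0.8]
gripper_width: 0.0659
grip_force: 47.1
```

```bash
python3 - <<'E'
from h import *
o=sensors.get_obs();print(o['contact_force'],o['ft_torque']);w=snap('wrist');print(tarts(w,.075))
rel([.4735,.4073,.014],down(3))
E
```

```text
[ 0.26151147 -0.05144532 -0.79940313] [-0.01304141  0.00475003  0.01142944]
[([0.55, 0.457], 74), ([0.4748, 0.4093], 10978)]
t33.45 pos [0.4735 0.4071 0.0319] w 0.0662 REL [0.0, -0.0003, 0.0179, 0.0011, 0.0003, 0.001] rows 0.3
```

{"api": "move_arm", "payload": {"moves": [0,0,0.006,0,0,0,0,0,0.012,0,0,0,0,0,0.0165,0,0,0,0,0,0.0165,0,0,0,0,0,0.0165,0,0,0]}}

```text
time_s: 34.08
ee_pos: [0.4736, 0.4073, 0.0159]
ee_rot: [[0.999, 0.053, 0.0], [0.053, -0.999, -0.0], [0.0, 0.0, -1.0]]
contact_force: [1.1, -0.3, -0.2]
gripper_width: 0.0661
grip_force: 47.1
```

{"api": "move_arm", "payload": {"moves": [0,0,0,0,0,0,0,0,0,0,0,0,0,0,0,0,0,0,0,0,0,0,0,0,0,0,0,0,0,0], "fingers": 1}}

```text
time_s: 34.7
ee_pos: [0.4736, 0.4074, 0.0159]
ee_rot: [[0.999, 0.053, 0.0], [0.053, -0.999, -0.0], [0.0, 0.0, -1.0]]
contact_force: [-0.4, 0.8, -0.4]
gripper_width: 0.0849
grip_force: 0.0
```

{"api": "move_arm", "payload": {"moves": [0,0,-0.02,0,0,0,0,0,-0.06,0,0,0,0,0,-0.1,0,0,0,0,0,-0.14,0,0,0,0,0,-0.14,0,0,0]}}

```text
time_s: 35.33
ee_pos: [0.475, 0.4091, 0.1602]
ee_rot: [[0.999, 0.054, 0.006], [0.054, -0.999, 0.006], [0.006, -0.006, -1.0]]
contact_force: [0.5, -0.6, -0.9]
gripper_width: 0.0855
grip_force: 0.0
```

```bash
python3 - <<'E'
from h import *
w=snap('wrist');print(tarts(w,.075));
cv2.imwrite('pics/s2.png',cv2.convertScaleAbs(w['frame'][:,:,::-1],alpha=1.2))
rel([.4735,.4073,.057],down(3));print(tarts(snap('top'),.026))
E
```

```text
[([0.554, 0.4861], 42), ([0.4713, 0.4087], 3231), ([0.3459, 0.3299], 227)]
t35.38 pos [0.4739 0.408  0.1577] w 0.0855 REL [-0.0007, 0.001, 0.1007, -0.0029, -0.0025, 0.0009] rows 1.6
[([0.4495, -0.0218], 159), ([0.511, -0.363], 179)]
```

View pics/s2.png

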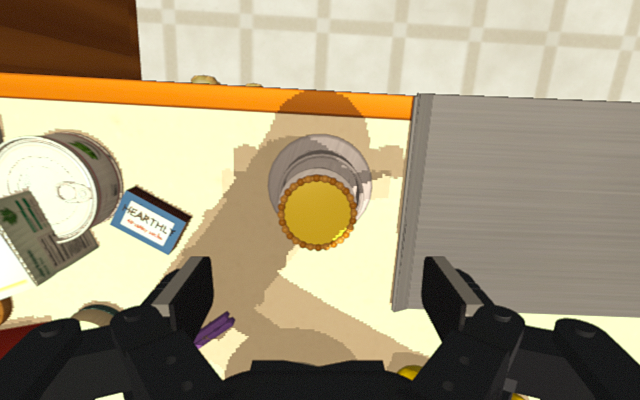

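The ring is down on the foot and tart b stands on the head, centred at (317,212). I'll take the tart next.

{"api": "move_arm", "payload": {"moves": [-0.001,0,0.03,-0.003,-0.002,0,-0.001,0,0.06,-0.003,-0.002,0,-0.001,0,0.09,-0.003,-0.002,0,-0.001,0,0.1,-0.003,-0.002,0,-0.001,0,0.1,-0.003,-0.002,0]}}

```text
time_s: 36.05
ee_pos: [0.4722, 0.4068, 0.0547]
ee_rot: [[0.999, 0.053, -0.003], [0.053, -0.999, -0.006], [-0.003, 0.005, -1.0]]
contact_force: [-0.6, -0.2, 0.6]
gripper_width: 0.0858
grip_force: 0.0
```

{"api": "move_arm", "payload": {"moves": [0,0,0,0,0,0,0,0,0,0,0,0,0,0,0,0,0,0,0,0,0,0,0,0,0,0,0,0,0,0], "fingers": -1, "squeeze": 30}}

```text
time_s: 36.67
ee_pos: [0.4732, 0.4082, 0.0575]
ee_rot: [[0.999, 0.054, 0.0], [0.054, -0.999, -0.001], [0.0, 0.001, -1.0]]
contact_force: [-1.3, 0.5, 5.6]
gripper_width: 0.0529
grip_force: 32.1
```

{"api": "move_arm", "payload": {"moves": [0,0,-0.01,0,0,0,0,0,-0.03,0,0,0,0,0,-0.06,0,0,0,0,0,-0.085,0,0,0,0,0,-0.085,0,0,0]}}

```text
time_s: 37.3
ee_pos: [0.4734, 0.4084, 0.1431]
ee_rot: [[0.999, 0.053, 0.001], [0.053, -0.999, 0.0], [0.001, -0.0, -1.0]]
contact_force: [-0.2, 0.3, -0.7]
gripper_width: 0.0529
grip_force: 31.7
```

```bash
python3 - <<'E'
from h import *
rel([.439,-.363,.14],down(3));print(tarts(snap('top'),.026))
E
```

```text
t37.30 pos [0.4734 0.4084 0.1431] w 0.0529 REL [-0.0755, 0.7685, 0.0029, -0.0002, -0.0011, 0.001] rows 12.4
[([0.4509, -0.0219], 148), ([0.511, -0.363], 179)]
```

{"api": "move_arm", "payload": {"moves": [-0.004,0.04,0,0,0,0,-0.01,0.1,0,0,0,0,-0.016,0.16,0,0,0,0,-0.022,0.22,0,0,0,0,-0.028,0.28,0,0,0,0]}}

```text
time_s: 37.98
ee_pos: [0.4583, 0.1242, 0.1405]
ee_rot: [[0.999, 0.053, -0.004], [0.053, -0.999, -0.005], [-0.004, 0.005, -1.0]]
contact_force: [1.0, 0.3, -1.1]
gripper_width: 0.0528
grip_force: 31.7
```

{"api": "move_arm", "payload": {"moves": [-0.006,0.06,0,0,0,0,-0.012,0.12,0,0,0,0,-0.018,0.18,0,0,0,0,-0.024,0.24,0,0,0,0,-0.03,0.3,0,0,0,0]}}

```text
time_s: 38.6
ee_pos: [0.4443, -0.1764, 0.1417]
ee_rot: [[0.999, 0.053, -0.004], [0.053, -0.999, -0.003], [-0.004, 0.003, -1.0]]
contact_force: [0.7, 0.4, -1.2]
gripper_width: 0.0525
grip_force: 31.7
```

{"api": "move_arm", "payload": {"moves": [-0.006,0.06,0,0,0,0,-0.012,0.12,0,0,0,0,-0.017,0.17,0,0,0,0,-0.018,0.189,0,0,0,0,-0.018,0.189,0,0,0,0]}}

```text
time_s: 39.22
ee_pos: [0.4368, -0.3647, 0.1419]
ee_rot: [[0.999, 0.051, -0.004], [0.051, -0.999, -0.002], [-0.004, 0.002, -1.0]]
contact_force: [-0.6, 0.9, -1.3]
gripper_width: 0.053
grip_force: 31.8
```

{"api": "move_arm", "payload": {"moves": [0,0,0.02,0,0,0,0,0,0.05,0,0,0,0,0,0.08,0,0,0,0,0,0.1,0,0,0,0,0,0.1,0,0,0]}}

```text
time_s: 39.85
ee_pos: [0.4364, -0.3625, 0.0418]
ee_rot: [[0.998, 0.055, -0.006], [0.055, -0.998, -0.001], [-0.006, 0.001, -1.0]]
contact_force: [-0.2, 0.1, -0.7]
gripper_width: 0.0529
grip_force: 31.8
```

```bash
python3 - <<'E'
from h import *
rel([.439,-.363,.02],down(3));print(tarts(snap('wrist'),.036))
E
```

```text
t39.85 pos [ 0.4364 -0.3625  0.0418] w 0.0529 REL [0.0027, 0.0006, 0.0218, 0.0006, 0.0061, 0.0025] rows 0.4
[([0.5036, -0.3629], 5882), ([0.4224, -0.3638], 8810)]
```

{"api": "move_arm", "payload": {"moves": [0.001,0,0.01,0,0.004,0,0.001,0,0.018,0,0.004,0,0.001,0,0.021,0,0.004,0,0.001,0,0.0225,0,0.004,0,0.001,0,0.0225,0,0.004,0]}}

```text
time_s: 40.52
ee_pos: [0.4386, -0.3648, 0.021]
ee_rot: [[0.999, 0.053, 0.002], [0.053, -0.999, -0.003], [0.002, 0.003, -1.0]]
contact_force: [0.3, 0.4, -1.0]
gripper_width: 0.053
grip_force: 31.8
```

```bash
python3 - <<'E'
from h import *
print(sensors.get_obs()['contact_force']);rel([.439,-.363,.019],down(3))
E
```

```text
[ 0.25837394  0.42122421 -1.04376878]
t40.52 pos [ 0.4386 -0.3648  0.021 ] w 0.053 REL [0.0004, -0.0018, 0.002, 0.0033, -0.0023, 0.0009] rows 0.0
```

Lower 1.5 mm more, release, and go back over the stand for the ring.

{"api": "move_arm", "payload": {"moves": [0,0,0.0015,0,0,0,0,0,0.0015,0,0,0]}}

```text
time_s: 40.78
ee_pos: [0.4386, -0.3647, 0.0195]
ee_rot: [[0.999, 0.053, 0.002], [0.053, -0.999, -0.003], [0.002, 0.003, -1.0]]
contact_force: [-0.6, -0.2, -0.7]
gripper_width: 0.0529
grip_force: 31.8
```

{"api": "move_arm", "payload": {"moves": [0,0,0,0,0,0,0,0,0,0,0,0,0,0,0,0,0,0,0,0,0,0,0,0,0,0,0,0,0,0], "fingers": 1}}

```text
time_s: 41.4
ee_pos: [0.4386, -0.3647, 0.0195]
ee_rot: [[0.999, 0.053, 0.002], [0.053, -0.999, -0.003], [0.002, 0.003, -1.0]]
contact_force: [0.3, -0.2, -0.4]
gripper_width: 0.0855
grip_force: 0.0
```

{"api": "move_arm", "payload": {"moves": [0,0,-0.02,0,0,0,0,0,-0.06,0,0,0,0,0,-0.1,0,0,0,0,0,-0.13,0,0,0,0,0,-0.13,0,0,0]}}

```text
time_s: 42.02
ee_pos: [0.4397, -0.3651, 0.1524]
ee_rot: [[0.999, 0.054, 0.008], [0.054, -0.999, -0.006], [0.008, 0.007, -1.0]]
contact_force: [0.1, -0.4, 0.1]
gripper_width: 0.0852
grip_force: 0.0
```

```bash
python3 - <<'E'
from h import *
w=snap('wrist');print(tarts(w,.036),tarts(snap('top'),.026))
rel([.4735,.407,.15],down(3))
E
```

```text
[([0.5037, -0.3615], 2304), ([0.4364, -0.3652], 2630)] [([0.4494, -0.0215], 159)]
t42.12 pos [ 0.4379 -0.3639  0.1491] w 0.0849 REL [0.0764, -0.768, -0.0027, 0.0026, -0.0021, 0.0007] rows 12.3
```

{"api": "move_arm", "payload": {"moves": [0.006,-0.06,0,0,0,0,0.012,-0.12,0,0,0,0,0.018,-0.18,0,0,0,0,0.024,-0.24,0,0,0,0,0.03,-0.3,0,0,0,0]}}

```text
time_s: 42.75
ee_pos: [0.4512, -0.0614, 0.1473]
ee_rot: [[0.999, 0.053, -0.0], [0.053, -0.999, -0.004], [-0.0, 0.004, -1.0]]
contact_force: [0.9, 0.4, -0.7]
gripper_width: 0.0855
grip_force: 0.0
```

{"api": "move_arm", "payload": {"moves": [0.006,-0.06,0,0,0,0,0.012,-0.12,0,0,0,0,0.018,-0.18,0,0,0,0,0.024,-0.24,0,0,0,0,0.03,-0.3,0,0,0,0]}}

```text
time_s: 43.38
ee_pos: [0.4652, 0.2395, 0.1462]
ee_rot: [[0.999, 0.054, 0.0], [0.054, -0.999, -0.005], [-0.0, 0.005, -1.0]]
contact_force: [0.9, -0.7, -0.1]
gripper_width: 0.0857
grip_force: 0.0
```

{"api": "move_arm", "payload": {"moves": [0.006,-0.06,0,0,0,0,0.012,-0.12,0,0,0,0,0.016,-0.167,0,0,0,0,0.016,-0.168,0,0,0,0,0.016,-0.168,0,0,0,0]}}

```text
time_s: 44.0
ee_pos: [0.4724, 0.4057, 0.1453]
ee_rot: [[0.999, 0.053, -0.0], [0.053, -0.999, -0.006], [-0.0, 0.006, -1.0]]
contact_force: [-0.8, -0.3, 0.2]
gripper_width: 0.0855
grip_force: 0.0
```

```bash
python3 - <<'E'
from h import *
w=snap('wrist');print(tarts(snap('top'),.026))
cv2.imwrite('pics/s3.png',cv2.convertScaleAbs(w['frame'][60:310,120:520,::-1],alpha=1.3))
print(proj(w,[.4735,.407,.055])-[120,60],proj(w,[.4735,.407,.032])-[120,60])
rel([.4735,.407,.0105],down(3))
E
```

```text
[([0.4509, -0.0218], 149), ([0.5111, -0.3631], 180), ([0.4378, -0.366], 187)]
[193.62692105 142.79851972] [193.73374235 134.16152943]
t44.10 pos [0.473  0.4052 0.1464] w 0.0853 REL [0.0005, -0.0025, 0.1359, 0.0048, -0.0009, -0.0001] rows 2.2
```

View pics/s3.png

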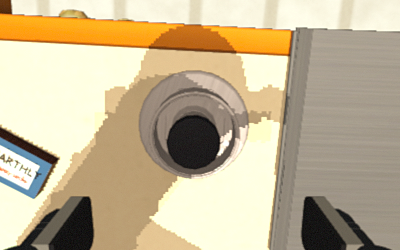

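The ring lies centred around the post at crop (194,134). Pick it up and return it to the sheet near b's old place.

{"api": "move_arm", "payload": {"moves": [0,-0.002,0.05,0.004,0,0,0,-0.002,0.09,0.004,0,0,0,-0.002,0.12,0.004,0,0,0,-0.002,0.1345,0.004,0,0,0,-0.002,0.1345,0.004,0,0]}}

```text
time_s: 44.72
ee_pos: [0.4735, 0.4073, 0.0123]
ee_rot: [[0.999, 0.053, 0.001], [0.053, -0.999, -0.0], [0.001, 0.001, -1.0]]
contact_force: [-0.5, 0.3, -1.0]
gripper_width: 0.0852
grip_force: 0.0
```

{"api": "move_arm", "payload": {"moves": [0,0,0,0,0,0,0,0,0,0,0,0,0,0,0,0,0,0,0,0,0,0,0,0,0,0,0,0,0,0], "fingers": -1, "squeeze": 30}}

```text
time_s: 45.35
ee_pos: [0.4743, 0.409, 0.0149]
ee_rot: [[0.999, 0.054, 0.005], [0.054, -0.999, 0.003], [0.005, -0.003, -1.0]]
contact_force: [0.3, -0.7, 6.9]
gripper_width: 0.0665
grip_force: 34.0
```

```bash
python3 - <<'E'
from h import *
o=sensors.get_obs();print(o['contact_force'])
rel([.475,.2,.12],down(3))
E
```

```text
[ 0.32610627 -0.73752741  6.87662148]
t45.35 pos [0.4743 0.409  0.0149] w 0.0665 REL [-0.0101, 0.2084, -0.1057, -0.0028, -0.0047, 0.0015] rows 3.7
```

{"api": "move_arm", "payload": {"moves": [0,0,-0.02,0,0,0,0,0,-0.05,0,0,0,0,0,-0.08,0,0,0,0,0,-0.1,0,0,0,0,0,-0.1,0,0,0]}}

```text
time_s: 45.98
ee_pos: [0.4739, 0.4092, 0.1148]
ee_rot: [[0.999, 0.053, 0.005], [0.053, -0.999, 0.005], [0.005, -0.005, -1.0]]
contact_force: [-0.9, 0.2, -1.6]
gripper_width: 0.0665
grip_force: 34.0
```

{"api": "move_arm", "payload": {"moves": [0,0.05,0,0,0,0,0,0.11,0,0,0,0,0,0.17,0,0,0,0,0,0.208,0,0,0,0,0,0.208,0,-0.003,-0.004,0]}}

```text
time_s: 46.6
ee_pos: [0.4832, 0.1975, 0.1114]
ee_rot: [[0.999, 0.049, -0.004], [0.049, -0.999, -0.004], [-0.004, 0.004, -1.0]]
contact_force: [-0.4, -0.1, 0.5]
gripper_width: 0.0664
grip_force: 34.1
```

{"api": "move_arm", "payload": {"moves": [0,0,0.02,0,0,0,0,0,0.05,0,0,0,0,0,0.08,0,0,0,0,0,0.09,0,0,0,0,0,0.09,0,0,0]}}

```text
time_s: 47.22
ee_pos: [0.484, 0.2006, 0.0219]
ee_rot: [[0.999, 0.054, -0.003], [0.054, -0.999, -0.003], [-0.003, 0.003, -1.0]]
contact_force: [0.1, -0.4, -1.0]
gripper_width: 0.0658
grip_force: 34.1
```

```bash
python3 - <<'E'
from h import *
o=sensors.get_obs();print(o['contact_force'],o['gripper_width'])
rel([.475,.2,.0125],down(3));print(tarts(snap('top'),.026))
E
```

```text
[ 0.12719065 -0.43029944 -1.01073091] 0.06584903047604718
t47.23 pos [0.484  0.2006 0.0219] w 0.0658 REL [-0.009, 0.0001, 0.0094, 0.0032, 0.0028, 0.0018] rows 0.2
[([0.4498, -0.0216], 155), ([0.5111, -0.3629], 181), ([0.4379, -0.3658], 186)]
```

{"api": "move_arm", "payload": {"moves": [0,0,0.004,0.003,0.003,0,0,0,0.008,0.003,0.003,0,0,0,0.009,0.003,0.003,0,0,0,0.009,0.003,0.003,0]}}

```text
time_s: 47.78
ee_pos: [0.4842, 0.2002, 0.0136]
ee_rot: [[0.999, 0.053, 0.001], [0.053, -0.999, 0.001], [0.001, -0.001, -1.0]]
contact_force: [0.6, 0.2, -0.3]
gripper_width: 0.0662
grip_force: 34.1
```

{"api": "move_arm", "payload": {"moves": [0,0,0,0,0,0,0,0,0,0,0,0,0,0,0,0,0,0,0,0,0,0,0,0,0,0,0,0,0,0], "fingers": 1}}

```text
time_s: 48.4
ee_pos: [0.4842, 0.2002, 0.0135]
ee_rot: [[0.999, 0.053, 0.001], [0.053, -0.999, 0.001], [0.001, -0.001, -1.0]]
contact_force: [-0.2, 0.3, 0.3]
gripper_width: 0.0855
grip_force: 0.0
```

{"api": "move_arm", "payload": {"moves": [0,0,-0.02,0,0,0,0,0,-0.06,0,0,0,0,0,-0.1,0,0,0,0,0,-0.12,0,0,0,0,0,-0.12,0,0,0]}}

```text
time_s: 49.02
ee_pos: [0.4848, 0.2007, 0.1351]
ee_rot: [[0.999, 0.053, 0.004], [0.053, -0.999, 0.003], [0.005, -0.003, -1.0]]
contact_force: [0.0, 0.5, -1.0]
gripper_width: 0.0858
grip_force: 0.0
```

```bash
python3 - <<'E'
from h import *
w=snap('wrist')
rel([.448,-.0245,.14],down(3))
E
```

```text
t49.08 pos [0.4839 0.2002 0.1337] w 0.0853 REL [-0.0478, 0.2224, -0.0068, -0.0016, -0.0019, 0.0007] rows 3.6
```

{"api": "move_arm", "payload": {"moves": [-0.012,0.055,0,0,0,0,-0.024,0.11,0,0,0,0,-0.036,0.165,-0.006,0,0,0,-0.048,0.22,-0.006,0,0,0,-0.048,0.223,-0.006,0,0,0]}}

```text
time_s: 49.7
ee_pos: [0.4457, -0.0281, 0.1377]
ee_rot: [[0.999, 0.048, -0.003], [0.048, -0.999, 0.0], [-0.003, -0.0, -1.0]]
contact_force: [-0.2, -0.2, -0.2]
gripper_width: 0.0852
grip_force: 0.0
```

{"api": "move_arm", "payload": {"moves": [0,0,0,0,0,0,0,0,0,0,0,0]}}

```text
time_s: 49.95
ee_pos: [0.4481, -0.0243, 0.1388]
ee_rot: [[0.999, 0.055, 0.0], [0.055, -0.999, 0.001], [0.0, -0.001, -1.0]]
contact_force: [0.0, -0.3, 0.3]
gripper_width: 0.0859
grip_force: 0.0
```

```bash
python3 - <<'E'
from h import *
w=snap('wrist');t=tarts(w,.026);print(t)
b=min(t,key=lambda q:abs(q[0][1]+.024))[0]
rel([*b,.005],down(3))
E
```

```text
[([0.4481, -0.0248], 2726), ([0.5532, -0.2134], 44)]
t50.00 pos [ 0.4482 -0.0242  0.1389] w 0.0855 REL [-0.0002, 0.0007, 0.1339, -0.0006, -0.0006, 0.0027] rows 2.1
```

Grip ring c and carry it over the stand (b's offsets worked).

{"api": "move_arm", "payload": {"moves": [0,0.001,0.05,0,0,0.002,0,0.001,0.09,0,0,0.002,0,0.001,0.12,0,0,0.002,0,0.001,0.134,0,0,0.002,0,0.001,0.134,0,0,0.002]}}

```text
time_s: 50.62
ee_pos: [0.4477, -0.0254, 0.0042]
ee_rot: [[0.999, 0.053, -0.002], [0.053, -0.999, -0.0], [-0.002, 0.0, -1.0]]
contact_force: [-0.3, -0.6, -0.5]
gripper_width: 0.0854
grip_force: 0.0
```

{"api": "move_arm", "payload": {"moves": [0,0,0,0,0,0,0,0,0,0,0,0,0,0,0,0,0,0,0,0,0,0,0,0,0,0,0,0,0,0], "fingers": -1, "squeeze": 40}}

```text
time_s: 51.25
ee_pos: [0.449, -0.0255, 0.0064]
ee_rot: [[0.999, 0.052, 0.004], [0.052, -0.999, 0.002], [0.004, -0.001, -1.0]]
contact_force: [-2.7, 3.8, 7.5]
gripper_width: 0.0663
grip_force: 44.8
```

{"api": "move_arm", "payload": {"moves": [0,0,-0.02,0,0,0,0,0,-0.06,0,0,0,0,0,-0.11,0,0,0,0,0,-0.135,0,0,0,0,0,-0.135,0,0,0]}}

```text
time_s: 51.88
ee_pos: [0.449, -0.0258, 0.1421]
ee_rot: [[0.999, 0.051, 0.006], [0.051, -0.999, 0.003], [0.007, -0.002, -1.0]]
contact_force: [-0.3, -0.2, -2.7]
gripper_width: 0.0657
grip_force: 46.4
```

```bash
python3 - <<'E'
from h import *
rel([.4735,.4073,.14],down(3))
E
```

```text
t51.88 pos [ 0.449  -0.0258  0.1421] w 0.0657 REL [0.0466, -0.4313, 0.0034, -0.0023, -0.0065, -0.0012] rows 6.9
```

{"api": "move_arm", "payload": {"moves": [0.006,-0.055,0,0,0,0,0.012,-0.11,0,0,0,0,0.018,-0.165,0,0,0,0,0.024,-0.22,0,0,0,0,0.03,-0.28,0,0,0,0]}}

```text
time_s: 52.5
ee_pos: [0.4624, 0.2559, 0.1384]
ee_rot: [[0.999, 0.051, -0.002], [0.051, -0.999, -0.002], [-0.002, 0.001, -1.0]]
contact_force: [0.5, -1.1, -2.1]
gripper_width: 0.066
grip_force: 47.7
```

{"api": "move_arm", "payload": {"moves": [0.006,-0.06,0,-0.001,-0.003,0,0.012,-0.12,0,-0.002,-0.005,0,0.016,-0.151,0,-0.002,-0.005,0,0.016,-0.151,0,-0.002,-0.005,0,0.016,-0.151,0,-0.002,-0.005,0]}}

```text
time_s: 53.12
ee_pos: [0.4709, 0.4054, 0.1384]
ee_rot: [[0.999, 0.051, -0.007], [0.051, -0.999, -0.005], [-0.007, 0.004, -1.0]]
contact_force: [-0.7, -1.1, -3.0]
gripper_width: 0.0663
grip_force: 47.7
```

{"api": "move_arm", "payload": {"moves": [0,0,0,0,0,0,0,0,0,0,0,0]}}

```text
time_s: 53.38
ee_pos: [0.472, 0.4057, 0.1407]
ee_rot: [[0.999, 0.05, -0.004], [0.05, -0.999, -0.002], [-0.004, 0.001, -1.0]]
contact_force: [-0.2, -0.6, -2.4]
gripper_width: 0.0658
grip_force: 47.7
```

```bash
python3 - <<'E'
from h import *
w=snap('wrist');o=sensors.get_obs();print(np.array(tarts(w,o['ee_pos'][2]+.0195)[0][0])-o['ee_pos'][:2])
rel([.4735,.4073,.06],down(3))
E
```

```text
[0.07662776 0.04509646]
t53.42 pos [0.472  0.4059 0.1409] w 0.0659 REL [0.0019, -0.0014, 0.0809, 0.0011, 0.0037, -0.0019] rows 1.3
```

{"api": "move_arm", "payload": {"moves": [0.001,-0.001,0.02,0.001,0.003,-0.002,0.001,-0.001,0.045,0.001,0.003,-0.002,0.001,-0.001,0.065,0.001,0.003,-0.002,0.001,-0.001,0.075,0.001,0.003,-0.002,0.001,-0.001,0.08,0.001,0.003,-0.002]}}

```text
time_s: 54.05
ee_pos: [0.4727, 0.4075, 0.0606]
ee_rot: [[0.999, 0.053, -0.001], [0.053, -0.999, -0.0], [-0.001, 0.0, -1.0]]
contact_force: [0.1, -0.0, -2.3]
gripper_width: 0.0661
grip_force: 47.6
```

{"api": "move_arm", "payload": {"moves": [0,0,0.007,0,0,0,0,0,0.014,0,0,0,0,0,0.021,0,0,0,0,0,0.028,0,0,0,0,0,0.028,0,0,0]}}

```text
time_s: 54.68
ee_pos: [0.4722, 0.4072, 0.0319]
ee_rot: [[0.999, 0.053, -0.002], [0.053, -0.999, -0.001], [-0.002, 0.001, -1.0]]
contact_force: [0.3, -0.7, -0.6]
gripper_width: 0.0659
grip_force: 47.8
```

```bash
python3 - <<'E'
from h import *
o=sensors.get_obs();print(o['contact_force'],o['ft_torque']);w=snap('wrist');print(tarts(w,.075))
rel([.4735,.4073,.014],down(3))
E
```

```text
[ 0.33396688 -0.65114298 -0.60374206] [-0.04177295 -0.01680211 -0.00958998]
[([0.5494, 0.4573], 70), ([0.4755, 0.4096], 11941)]
t54.73 pos [0.4724 0.4075 0.0324] w 0.0663 REL [0.0011, 0.0002, 0.0184, 0.0008, 0.001, 0.0011] rows 0.3
```

{"api": "move_arm", "payload": {"moves": [0.001,0,0.006,0,0.001,0,0.001,0,0.012,0,0.001,0,0.001,0,0.0165,0,0.001,0,0.001,0,0.0165,0,0.001,0,0.001,0,0.0165,0,0.001,0]}}

```text
time_s: 55.35
ee_pos: [0.4735, 0.4077, 0.0162]
ee_rot: [[0.999, 0.053, 0.0], [0.053, -0.999, -0.0], [0.0, 0.0, -1.0]]
contact_force: [-0.6, 0.2, -0.9]
gripper_width: 0.0661
grip_force: 47.8
```

{"api": "move_arm", "payload": {"moves": [0,0,0,0,0,0,0,0,0,0,0,0,0,0,0,0,0,0,0,0,0,0,0,0,0,0,0,0,0,0], "fingers": 1}}

```text
time_s: 55.98
ee_pos: [0.4735, 0.4076, 0.0162]
ee_rot: [[0.999, 0.053, 0.0], [0.053, -0.999, -0.0], [0.0, 0.0, -1.0]]
contact_force: [0.6, -0.4, -0.2]
gripper_width: 0.0853
grip_force: 0.0
```

{"api": "move_arm", "payload": {"moves": [0,0,-0.02,0,0,0,0,0,-0.06,0,0,0,0,0,-0.1,0,0,0,0,0,-0.14,0,0,0,0,0,-0.14,0,0,0]}}

```text
time_s: 56.6
ee_pos: [0.4749, 0.4094, 0.1605]
ee_rot: [[0.999, 0.054, 0.006], [0.054, -0.999, 0.006], [0.006, -0.006, -1.0]]
contact_force: [-0.5, 0.3, -0.2]
gripper_width: 0.0856
grip_force: 0.0
```

```bash
python3 - <<'E'
from h import *
w=snap('wrist');print(tarts(w,.075))
rel([.473,.4075,.0575],down(3))
E
```

```text
[([0.5535, 0.485], 53), ([0.4732, 0.4094], 3233), ([0.3458, 0.33], 240)]
t56.65 pos [0.4738 0.4083 0.158 ] w 0.0847 REL [-0.0011, 0.001, 0.1005, -0.0029, -0.0025, 0.0009] rows 1.6
```

Same picture as for b, with the tart at (0.473, 0.409) on the head. I'll take it.

{"api": "move_arm", "payload": {"moves": [-0.001,0,0.03,-0.003,-0.002,0,-0.001,0,0.06,-0.003,-0.002,0,-0.001,0,0.09,-0.003,-0.002,0,-0.001,0,0.1,-0.003,-0.002,0,-0.001,0,0.1,-0.003,-0.002,0]}}

```text
time_s: 57.28
ee_pos: [0.4722, 0.4071, 0.0551]
ee_rot: [[0.999, 0.053, -0.003], [0.053, -0.999, -0.005], [-0.003, 0.005, -1.0]]
contact_force: [-0.3, 0.1, -0.2]
gripper_width: 0.0855
grip_force: 0.0
```

{"api": "move_arm", "payload": {"moves": [0,0,0,0,0,0,0,0,0,0,0,0,0,0,0,0,0,0,0,0,0,0,0,0,0,0,0,0,0,0], "fingers": -1, "squeeze": 30}}

```text
time_s: 57.9
ee_pos: [0.4732, 0.4086, 0.0578]
ee_rot: [[0.999, 0.054, 0.001], [0.054, -0.999, -0.001], [0.001, 0.001, -1.0]]
contact_force: [-1.1, 1.2, 6.7]
gripper_width: 0.0528
grip_force: 32.2
```

{"api": "move_arm", "payload": {"moves": [0,0,-0.01,0,0,0,0,0,-0.03,0,0,0,0,0,-0.06,0,0,0,0,0,-0.085,0,0,0,0,0,-0.085,0,0,0]}}

```text
time_s: 58.52
ee_pos: [0.4732, 0.4085, 0.1431]
ee_rot: [[0.999, 0.053, 0.001], [0.053, -0.999, -0.0], [0.001, 0.0, -1.0]]
contact_force: [-0.2, -0.8, -1.7]
gripper_width: 0.0527
grip_force: 31.8
```

```bash
python3 - <<'E'
from h import *
rel([.368,-.367,.14],down(3));print(tarts(snap('top'),.036))
E
```

```text
t58.52 pos [0.4732 0.4085 0.1431] w 0.0527 REL [-0.1463, 0.7688, 0.0031, 0.0002, -0.0007, 0.0009] rows 12.5
[([0.5079, -0.3598], 180), ([0.4356, -0.3628], 188)]
```

{"api": "move_arm", "payload": {"moves": [-0.008,0.04,0,0,0,0,-0.019,0.1,0,0,0,0,-0.03,0.16,0,0,0,0,-0.041,0.22,0,0,0,0,-0.052,0.275,0,0,0,0]}}

```text
time_s: 59.2
ee_pos: [0.4335, 0.1278, 0.1406]
ee_rot: [[0.999, 0.053, -0.005], [0.053, -0.999, -0.005], [-0.005, 0.005, -1.0]]
contact_force: [1.1, -0.4, -1.4]
gripper_width: 0.0526
grip_force: 31.9
```

{"api": "move_arm", "payload": {"moves": [-0.011,0.06,0,0,0,0,-0.022,0.12,0,0,0,0,-0.033,0.18,0,0,0,0,-0.044,0.24,0,0,0,0,-0.056,0.3,0,0,0,0]}}

```text
time_s: 59.82
ee_pos: [0.3938, -0.1737, 0.142]
ee_rot: [[0.999, 0.053, -0.004], [0.053, -0.999, -0.003], [-0.004, 0.003, -1.0]]
contact_force: [1.2, -0.2, -1.8]
gripper_width: 0.0527
grip_force: 31.9
```

{"api": "move_arm", "payload": {"moves": [-0.011,0.06,0,0,0,0,-0.022,0.12,0,0,0,0,-0.034,0.175,0,0,0,0,-0.038,0.194,0,0,0,0,-0.038,0.194,0,0,0,0]}}

```text
time_s: 60.45
ee_pos: [0.3662, -0.3684, 0.1419]
ee_rot: [[0.999, 0.05, -0.005], [0.05, -0.999, -0.001], [-0.005, 0.001, -1.0]]
contact_force: [-0.1, -0.3, -1.8]
gripper_width: 0.0531
grip_force: 32.0
```

{"api": "move_arm", "payload": {"moves": [0,0,0.02,0,0,0,0,0,0.05,0,0,0,0,0,0.08,0,0,0,0,0,0.1,0,0,0,0,0,0.1,0,0,0]}}

```text
time_s: 61.08
ee_pos: [0.3661, -0.3662, 0.0419]
ee_rot: [[0.999, 0.054, -0.007], [0.054, -0.999, -0.0], [-0.007, -0.0, -1.0]]
contact_force: [-0.1, 0.6, -1.1]
gripper_width: 0.0533
grip_force: 32.0
```

```bash
python3 - <<'E'
from h import *
rel([.368,-.367,.02],down(3));print(tarts(snap('wrist'),.036))
E
```

```text
t61.08 pos [ 0.3661 -0.3662  0.0419] w 0.0533 REL [0.002, 0.0009, 0.0219, -0.0, 0.0066, 0.0019] rows 0.4
[([0.4318, -0.365], 6405), ([0.3545, -0.3674], 8874)]
```

{"api": "move_arm", "payload": {"moves": [0.001,0,0.01,0,0.004,0,0.001,0,0.018,0,0.004,0,0.001,0,0.021,0,0.004,0,0.001,0,0.0238,0,0.004,0,0.001,0,0.0238,0,0.004,0]}}

```text
time_s: 61.75
ee_pos: [0.3686, -0.3682, 0.02]
ee_rot: [[0.999, 0.053, 0.002], [0.053, -0.999, -0.003], [0.002, 0.003, -1.0]]
contact_force: [-1.2, -0.2, -0.8]
gripper_width: 0.053
grip_force: 32.0
```

{"api": "move_arm", "payload": {"moves": [0,0,0,0,0,0,0,0,0,0,0,0,0,0,0,0,0,0,0,0,0,0,0,0,0,0,0,0,0,0], "fingers": 1}}

```text
time_s: 62.38
ee_pos: [0.3686, -0.3682, 0.0201]
ee_rot: [[0.999, 0.053, 0.002], [0.053, -0.999, -0.003], [0.002, 0.003, -1.0]]
contact_force: [-0.3, 0.2, 0.3]
gripper_width: 0.0853
grip_force: 0.0
```

{"api": "move_arm", "payload": {"moves": [0,0,-0.02,0,0,0,0,0,-0.06,0,0,0,0,0,-0.1,0,0,0,0,0,-0.13,0,0,0,0,0,-0.13,0,0,0]}}

```text
time_s: 63.0
ee_pos: [0.3697, -0.3686, 0.1528]
ee_rot: [[0.999, 0.054, 0.008], [0.054, -0.999, -0.006], [0.007, 0.007, -1.0]]
contact_force: [0.1, -0.2, 0.4]
gripper_width: 0.0858
grip_force: 0.0
```

```bash
python3 - <<'E'
from h import *
w=snap('wrist');print(tarts(w,.036))
rel([.4735,.407,.15],down(3))
E
```

```text
[([0.4328, -0.3643], 2532), ([0.3684, -0.3686], 2622), ([0.5002, -0.3811], 109)]
t63.05 pos [ 0.3686 -0.3678  0.151 ] w 0.0853 REL [0.1459, -0.7681, -0.0016, 0.0042, -0.0044, 0.0008] rows 12.5
```

Back to the stand for the last ring.

{"api": "move_arm", "payload": {"moves": [0.011,-0.06,0,0,0,0,0.022,-0.12,0,0,0,0,0.033,-0.18,0,0,0,0,0.044,-0.24,0,0,0,0,0.056,-0.3,0,0,0,0]}}

```text
time_s: 63.68
ee_pos: [0.4073, -0.0635, 0.1481]
ee_rot: [[0.999, 0.053, 0.0], [0.053, -0.999, -0.004], [-0.0, 0.004, -1.0]]
contact_force: [1.6, 0.4, -0.5]
gripper_width: 0.0855
grip_force: 0.0
```

{"api": "move_arm", "payload": {"moves": [0.011,-0.06,0,0,0,0,0.022,-0.12,0,0,0,0,0.033,-0.18,0,0,0,0,0.044,-0.24,0,0,0,0,0.056,-0.3,0,0,0,0]}}

```text
time_s: 64.3
ee_pos: [0.4472, 0.2388, 0.1469]
ee_rot: [[0.999, 0.054, 0.0], [0.054, -0.999, -0.005], [-0.0, 0.005, -1.0]]
contact_force: [1.4, 0.2, 1.1]
gripper_width: 0.0852
grip_force: 0.0
```

{"api": "move_arm", "payload": {"moves": [0.011,-0.06,0,0,0,0,0.022,-0.12,0,0,0,0,0.033,-0.165,0,0.003,-0.003,0,0.033,-0.168,0,0.003,-0.003,0,0.033,-0.168,0,0.003,-0.003,0]}}

```text
time_s: 64.92
ee_pos: [0.4713, 0.406, 0.146]
ee_rot: [[0.999, 0.053, -0.003], [0.053, -0.999, -0.003], [-0.003, 0.003, -1.0]]
contact_force: [0.3, 0.1, 0.5]
gripper_width: 0.0854
grip_force: 0.0
```

```bash
python3 - <<'E'
from h import *
rel([.4735,.4075,.0115],down(3))
E
```

```text
t64.92 pos [0.4713 0.406  0.146 ] w 0.0854 REL [0.0027, -0.0018, 0.1345, 0.0031, 0.0034, 0.001] rows 2.2
```

{"api": "move_arm", "payload": {"moves": [0.001,-0.001,0.05,0.002,0.002,0,0.001,-0.001,0.09,0.002,0.002,0,0.001,-0.001,0.12,0.002,0.002,0,0.001,-0.001,0.1345,0.002,0.002,0,0.001,-0.001,0.1345,0.002,0.002,0]}}

```text
time_s: 65.55
ee_pos: [0.4728, 0.4067, 0.0129]
ee_rot: [[0.999, 0.053, 0.0], [0.053, -0.999, 0.0], [0.0, -0.0, -1.0]]
contact_force: [0.7, -0.5, -0.3]
gripper_width: 0.0857
grip_force: 0.0
```

{"api": "move_arm", "payload": {"moves": [0,0,0,0,0,0,0,0,0,0,0,0,0,0,0,0,0,0,0,0,0,0,0,0,0,0,0,0,0,0], "fingers": -1, "squeeze": 30}}

```text
time_s: 66.18
ee_pos: [0.474, 0.4089, 0.0158]
ee_rot: [[0.999, 0.054, 0.004], [0.054, -0.999, 0.005], [0.004, -0.004, -1.0]]
contact_force: [-0.8, -0.9, 6.8]
gripper_width: 0.0659
grip_force: 33.5
```

{"api": "move_arm", "payload": {"moves": [0,0,-0.02,0,0,0,0,0,-0.05,0,0,0,0,0,-0.08,0,0,0,0,0,-0.1,0,0,0,0,0,-0.1,0,0,0]}}

```text
time_s: 66.8
ee_pos: [0.4734, 0.4086, 0.1155]
ee_rot: [[0.999, 0.053, 0.004], [0.053, -0.999, 0.006], [0.004, -0.005, -1.0]]
contact_force: [-0.5, -0.8, -0.9]
gripper_width: 0.0658
grip_force: 33.8
```

{"api": "move_arm", "payload": {"moves": [0.002,0.055,0,0,0,0,0.004,0.115,0,0,0,0,0.006,0.175,0,0,0,0,0.008,0.235,0,0,0,0,0.01,0.295,0,0,0,0]}}

```text
time_s: 67.42
ee_pos: [0.4977, 0.1116, 0.1119]
ee_rot: [[0.999, 0.054, -0.0], [0.054, -0.999, 0.001], [-0.0, -0.001, -1.0]]
contact_force: [0.6, -0.1, -0.9]
gripper_width: 0.0658
grip_force: 33.8
```

{"api": "move_arm", "payload": {"moves": [0,0.01,0,0,0,0,0,0.01,0.02,0,0,0,0,0.01,0.05,0,0,0,0,0.01,0.08,0,0,0,0,0.01,0.09,0,0,0]}}

```text
time_s: 68.05
ee_pos: [0.4978, 0.1036, 0.0207]
ee_rot: [[0.999, 0.054, -0.003], [0.054, -0.999, -0.0], [-0.003, 0.0, -1.0]]
contact_force: [0.2, 0.4, -1.3]
gripper_width: 0.066
grip_force: 33.8
```

```bash
python3 - <<'E'
from h import *
print(sensors.get_obs()['contact_force']);rel([.485,.1,.0125],down(3))
E
```

```text
[ 0.24432752  0.37254393 -1.28447529]
t68.05 pos [0.4978 0.1036 0.0207] w 0.066 REL [-0.0129, 0.0029, 0.0082, 0.0, 0.0029, 0.0013] rows 0.2
```

{"api": "move_arm", "payload": {"moves": [-0.008,0,0.003,0,0.003,0,-0.01,0,0.006,0,0.003,0,-0.01,0,0.007,0,0.003,0,-0.01,0,0.007,0,0.003,0]}}

```text
time_s: 68.55
ee_pos: [0.4897, 0.1036, 0.0165]
ee_rot: [[0.999, 0.054, 0.006], [0.054, -0.999, 0.003], [0.006, -0.002, -1.0]]
contact_force: [0.9, 0.5, -1.3]
gripper_width: 0.0658
grip_force: 33.8
```

{"api": "move_arm", "payload": {"moves": [0,0,0,0,0,0,0,0,0,0,0,0,0,0,0,0,0,0,0,0,0,0,0,0,0,0,0,0,0,0], "fingers": 1}}

```text
time_s: 69.18
ee_pos: [0.4893, 0.1033, 0.0159]
ee_rot: [[0.999, 0.053, 0.004], [0.053, -0.999, 0.002], [0.004, -0.002, -1.0]]
contact_force: [0.5, -0.2, -0.3]
gripper_width: 0.0851
grip_force: 0.0
```

{"api": "move_arm", "payload": {"moves": [0,0,-0.03,0,0,0,0,0,-0.08,0,0,0,0,0,-0.14,0,0,0,0,0,-0.18,0,0,0,0,0,-0.18,0,0,0]}}

```text
time_s: 69.8
ee_pos: [0.4903, 0.1038, 0.1997]
ee_rot: [[0.998, 0.054, 0.012], [0.054, -0.999, 0.006], [0.012, -0.005, -1.0]]
contact_force: [0.6, -0.0, -0.3]
gripper_width: 0.0857
grip_force: 0.0
```

```bash
python3 - <<'E'
from h import *
w=snap('wrist')['frame'][:,:,::-1];t=snap('top');f=t['frame'][130:230,140:460,::-1]
print(tarts(t,.036),sensors.get_obs()['gripper_width'])
cv2.imwrite('pics/e1.png',np.vstack([cv2.convertScaleAbs(cv2.resize(f,(640,200),interpolation=cv2.INTER_CUBIC),alpha=1.7),cv2.convertScaleAbs(w,alpha=1.3)]))
E
```

```text
[([0.5079, -0.3601], 180), ([0.4356, -0.3629], 187), ([0.3684, -0.3665], 188)] 0.08545694453565131
```

View pics/e1.png

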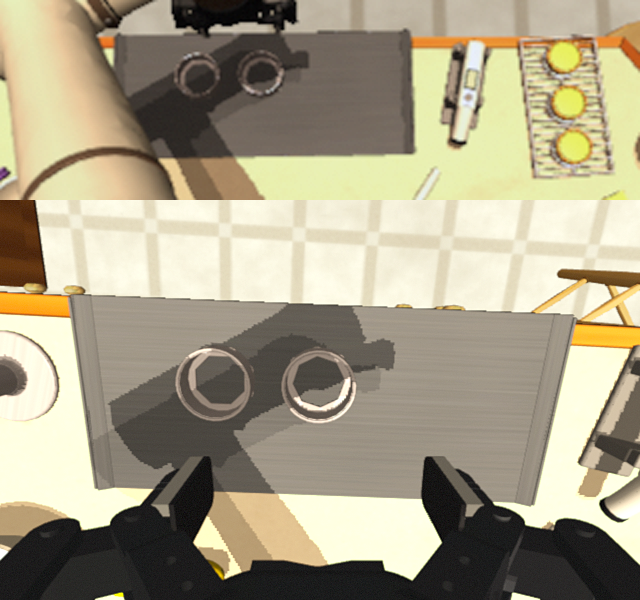

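The picture shows both rings flat on the sheet at (215,380) and (318,385), three tarts upright on the rack, and the thermometer in its cradle. I'm handing in.

```bash
python3 -c "
from bench import r
print(r.job_done())"
```

```text
the job is handed in; nothing more can be done
None
```

I read all three tarts, laid the thermometer back in its cradle, set the tarts upright on the rack, put both empty rings flat on the sheet, and handed the job in; the interface gave no verdict.

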